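# Load fossil stands into the curing lamp on a forked lifter and start the cure

### The arm

A 6-joint arm with a two-finger parallel gripper is mounted at the origin on the work surface. World frame = base frame: x ahead of the robot, y to its left, z up, the work surface at z = 0. Lengths are in m, angles in degrees, forces in N, time in s.
With the tool pointing down it reaches from about 0.3 to 0.75 m from the base axis. Payload 8.5 kg.
Tool frame: the origin (TCP) lies at the very end of the fingers, on their centre line; the grasp point (between the pads) lies 19 mm behind it; z points along the fingers, y is the line along which they close (so a half turn about z gives the same grasp; the last joint's range is limited). The gripper opens to 85 mm and grips with 20 to 120 N. Pads are 22 mm wide; open, the fingers measure 114 mm over their backs; the gripper's body (76 mm by 85 mm) begins 54 mm behind the grasp point. The pads swing forward as they close: fully open they stand 13 mm farther back than shut.
Start: joints at [-85.617, 21.807, 74.336, -0, 83.858, -12.336], TCP at [0.158, -0.527, 0.231] pointing down, gripper open.
Joint ranges: [-178.18, 178.18], [-50.72, 133.34], [12.68, 142.11], [-81.47, 261.47], [9.98, 163.14], [-165.26, 165.26]. Speed limits (degrees/s): [136.94, 136.94, 180, 180, 180, 180].

### API

Orientations are given as a 3x3 rotation matrix whose columns are the frame's x, y, z axes.
In Python, from rig import env gives the robot as it stands.
- The arm moves only by the tool move_arm, never from a script. Its argument "plan" is a list of rows, each a list of 7 numbers: the turn, a rotation vector about the tool's x, y, z in degrees, then the shift along the tool's x, y, z in cm, then the gripper command: -1 is shut, 1 is fully open, values between are in proportion. In form: [[ax, ay, az, tx, ty, tz, jaw], ...]. A call has 1 to 5 rows; each row is the pose to reach, as a shift and turn from the pose commanded when the call began, along the tool's axes at that moment; what a row does not reach only later rows make up. A row lasts 1/10 s, in which the tool goes at most 50 mm and 8.59 degrees, less where a joint would pass 70% of its speed; a pose out of reach is approached as far as the arm can. A call with a gripper value outside its range is refused whole. The fingers move at their own pace and stop on an object; "squeeze" is the grip in N (left out, the last holds). Time passes only in rows, so rows that repeat a pose let the fingers close. It gives the time, the measured TCP pose, the force, the opening and the grip force at its end, in the units of the state.
- env.observe(): the state, without advancing time (a new reading comes with each control period).
- env.get_image(name): name is "scene" or "top" or "wrist"; returns a dict with "color" (480x640x3 uint8, red, green, blue), "fov_y" (degrees; the focal length in pixels is half the picture's height over the tangent of half this angle, whatever the lens; pixels are square), "cx", "cy" (the principal point, pixels), "distortion" ([k1, k2, p1, p2, k3] as OpenCV has them; the pictures are not rectified), "R" (3x3) and "t" (3): a world point X has camera coordinates R X + t. Camera axes: x right, y down, z forward; pixel columns grow to the right and rows downward; lengths in m; the calibration is good to about 2 mm. A picture is of the moment at which its call begins. There is no depth.
- env.close_job(): hands the job in; it is judged then, once.
Trained networks look in a picture, given as the dict that the camera call returned (one of the last four; its "shot" number tells which), for a name from the list of things; names that differ only in an ending like _2 or _b are one class to them, and where a whole thing is asked for, a point or a joint stands for the part that bears it (a point fixed in the world has none). Each returns a list of dicts, best first, with "conf" (0 to 1); they miss things now and then, are a little off and sometimes report something else, mostly with a low value. They report only what shows in the picture. A call takes as long as a camera call. They do not tell look-alikes from the thing itself.
- env.outline_of(target, picture): "mask" (480x640 bool, what is visible of it) and "bbox" ([centre column, centre row, width, height] in pixels, round what is visible of it).
- env.tip_of(target, picture): "pixel" ([column, row] in pixels: a listed point, or the origin of a listed thing).
The state is a dict: "time_s": time; "q": joint angles; "qvel": joint speeds; "joint_efforts": joint torques, N m; "position": TCP position; "tool_rot": TCP orientation; "ft_force": force on the tool from outside, world axes, zero at the start; "wrist_torque": the same for the moment, N m; "grip_width": finger opening in m; "gripper_force": force on a finger pad.
Only numpy, scipy, OpenCV 4.12 (cv2) and the standard library are available. Lean on these libraries where they do the work, as an engineer would, in place of code of your own. Each camera call takes 0.05 s, during which the arm holds its last target. There are 200 camera calls.

### The job

Set every fossil stand that is there upright under the curing lamp, each with its foot wholly on a round pad of its own, lifting and carrying each one level on the flat forked lifter: the resin is tacky, so the gripper itself must never touch a stand or fossil. When all are loaded, lay the lifter back flat on its black mat; then turn the spring key clockwise as far as it goes, hold it there for about half a second, and let go so that it springs back and the lamp runs. Never let a stand tip, and leave the bottles, tools and other things where they are.

Things in the scene. Friction and masses are not known exactly. Their poses are not given: they have to be found in the camera images.
- stand_a: Aluminium stand, mushroom shaped: round foot 40 mm in diameter, 20 mm high, under a round plate 88 mm in diameter, 6 mm thick (underside 20, top 26 mm up); on it is stuck a fossil (a brown ammonite) up to 52 mm wide; 44 mm high in all, about 180 g. Origin: centre of the foot's underside; z up; yaw does not matter. May be absent.
- stand_b: Aluminium stand, mushroom shaped: round foot 40 mm in diameter, 20 mm high, under a round plate 88 mm in diameter, 6 mm thick (underside 20, top 26 mm up); on it is stuck a fossil (a grey clam shell) up to 52 mm wide; 44 mm high in all, about 180 g. Origin: centre of the foot's underside; z up; yaw does not matter. May be absent.
- stand_c: Aluminium stand, mushroom shaped: round foot 40 mm in diameter, 20 mm high, under a round plate 88 mm in diameter, 6 mm thick (underside 20, top 26 mm up); on it is stuck a fossil (a pale bone) up to 52 mm wide; 44 mm high in all, about 180 g. Origin: centre of the foot's underside; z up; yaw does not matter. May be absent.
- lifter: Forked lifter of flat steel 4 mm thick, 180 g, lying on the mat. Origin on the underside; x along the blade to the prong tips, z up. Rear edge (60 mm wide) at x = -80 mm, tips at x = +85 mm, fork 88 mm wide; slot between the prongs 58 mm wide, from x = +20 mm to the open tips. Upright wooden handle slab at x = -55 mm, 14 mm thick (x), 40 mm wide (y), from 4 to 62 mm up.
- lifter_grip (a point): Point to grip the lifter: in the middle of the handle slab, 42 mm above the lifter's underside; axes as the lifter's (slab 14 mm thick along x).
- lifter_fork (a point): On the lifter's top face midway between the prongs (lifter x = +50 mm, y = 0, 4 mm above the underside): where the axis of a carried stand should be, its foot in the slot and its plate lying on both prongs; the foot then hangs 16 mm below the lifter's underside. Axes as the lifter's.
- mat: Black rubber mat fixed to the table, 240 mm (its x) by 150 mm (its y), 3 mm thick; origin at the centre of its underside, on the table.
- lamp: Fixed curing lamp: white stage 130 mm deep (x), 410 mm wide (y), 30 mm high, open in front (-x, robot side) and behind. A lamp bar (x from -25 to +25 mm, full width) bridges the pads, from 135 to 165 mm above the table, on two posts 18 mm wide, 30 mm deep, at y = -196 and +196 mm. Origin: centre of the underside, on the table; x to the rear.
- pad0 (a point): Centre of a flat grey round pad mark, 76 mm in diameter, on the lamp's stage, at the stage top 30 mm above the table, under the bar; lamp y = -110 mm. Same axes as the lamp. Behind the pads a thin stop rail runs along the whole rear edge: front face at lamp x = +59 mm, from 47 to 61 mm above the table, open beneath.
- pad1 (a point): As pad0, at lamp y = 0.
- pad2 (a point): As pad0, at lamp y = +110 mm.
- keybox: Fixed grey switch box, 110 mm (its x) by 120 mm (its y), 60 mm high. Origin on the table directly under the key's axis; the box reaches from x = -25 to +85 mm.
- key (a joint): Angle of the spring key on the box, rad: 0 at rest, grows clockwise seen from above, stop at 1.2. A spring drives it back to 0: 0.04 N m at rest, 0.18 N m at the stop.
- key_grip (a point): Point to grip the key's bow: on its vertical turning axis, 90 mm above the table. The bow is a black upright slab 36 mm wide along this point's x, 10 mm thick along its y, from 72 to 104 mm above the table; the point turns with the key. At rest its x is the box's x.
- bottle_tall: Loose bystander, to be left alone: white bottle, 52 mm in diameter, 120 mm high; origin under its centre.
- bottle_amber: Loose bystander, to be left alone: amber bottle, 56 mm in diameter, 110 mm high; origin under its centre.
- jar: Loose bystander, to be left alone: glass jar, 52 mm in diameter, 50 mm high; origin under its centre.
- brush: Loose bystander, to be left alone: brush 160 mm long lying along its x; origin under its middle.
- scraper: Loose bystander, to be left alone: screwdriver-like scraper with a red handle, 170 mm long lying along its x; origin under its middle.
- fossil_block: Loose bystander, to be left alone: grey rock 80 x 60 x 45 mm; origin under its centre.
- tape: Loose bystander, to be left alone: ring 90 mm in diameter, 24 mm high; origin under its centre.
Things that resemble listed ones, but are neither listed nor needed, are in the scene too. Leave any purple look-alike of the stand_b alone.

How it is judged:
By the outcome, as a careful person would: the job done as asked, in the order asked, and still so for the second after the job is handed in, with the robot touching nothing.
Of stand_a, stand_b, stand_c only 2 to 3 are there at a start; the rules pass over those that are not, and their reading is None.
At some moment in a run one of stand_a, stand_b, stand_c, lifter may be knocked a few centimetres aside while the robot is not near it.
It also fails if it takes over 210 s, if anything falls off the work surface, if the arm or the gripper's body presses on something with over 40 N, if the wrist force passes 120 N, or if a joint passes its speed limit or range.

## Working session

There is one attempt and no reset: what is moved stays moved. The work goes in short steps, Python scripts to look and compute and a tool call to move; the robot and the scene stay as the last step left them, time stands still between calls to the robot, and variables do not carry over. Pictures are saved under pics/ and viewed, at most 14 in all, crops included, and the job is handed in when it is done.

Besides the shell and the picture viewer there is one more tool, called after "Call:" by a JSON object that holds its "op" and its "data". move_arm: Moves the arm, as the interface text tells. Its arguments: {"type":"object","properties":{"plan":{"type":"array"},"squeeze":{"type":"number"}},"required":["plan"]}

```bash
ls; mkdir -p pics
python3 - <<'E'
from rig import env
import cv2,numpy as np
s=env.observe(); print({k:np.round(v,3).tolist() for k,v in s.items()})
for n in ("scene","top"):
    p=env.get_image(n); cv2.imwrite(f"pics/{n}0.png",p["color"][...,::-1]); print(n,p["fov_y"],p["cx"],p["cy"],p["distortion"],np.round(p["R"],3).tolist(),p["t"])
E
```

```text
pics
{'time_s': 0.0, 'q': [-85.618, 21.841, 74.387, 0.0, 83.856, -12.336], 'qvel': [-0.083, 0.006, 0.02, -0.002, -0.066, -0.097], 'joint_efforts': [0.001, -44.846, -23.127, -0.0, 0.005, -0.0], 'position': [0.158, -0.526, 0.231], 'tool_rot': [[0.958, 0.288, -0.0], [0.288, -0.958, 0.001], [0.0, -0.001, -1.0]], 'ft_force': [0.784, 0.626, 0.703], 'wrist_torque': [-0.003, 0.003, -0.018], 'gripper_force': 0.0, 'grip_width': 0.085}
scene 55.714581596222146 312.53403285676336 235.88373602526318 [-0.02212945  0.          0.          0.          0.        ] [[0.181, 0.983, -0.011], [0.7, -0.137, -0.701], [-0.691, 0.119, -0.713]] [-0.03997156 -0.32019206  1.7421608 ]
top 43.76098565419713 322.37872581556803 227.29947779031608 [-0.04772369  0.          0.          0.          0.        ] [[-0.028, -1.0, 0.002], [-0.986, 0.027, -0.167], [0.167, -0.006, -0.986]] [-0.04832619  0.53312448  1.65392649]
```

View pics/scene0.png

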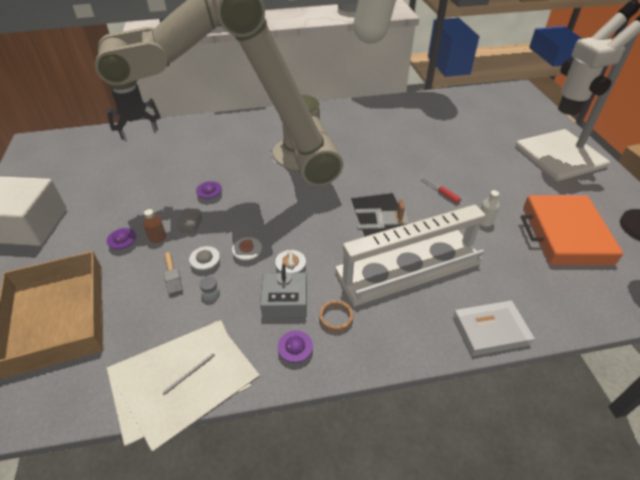

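View pics/top0.png

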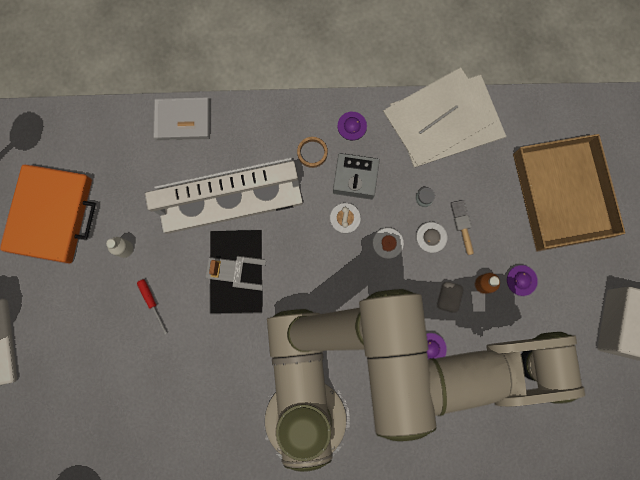

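The top picture shows the stands as white plates: bone (345,217), ammonite (388,243), clam (431,236). The purple look-alikes are at (352,126), (433,345) and (522,280). The lifter is on the mat at (236,271) with its handle on the left, the lamp is at (225,195) and the keybox at (357,175).

```bash
cat > h.py <<'E'
from rig import env
import cv2, numpy as np
from scipy.optimize import least_squares
def K(p):
    f=p["color"].shape[0]/2/np.tan(np.radians(p["fov_y"])/2)
    return np.array([[f,0,p["cx"]],[0,f,p["cy"]],[0,0,1.]])
def proj(p,X):
    return cv2.projectPoints(np.asarray(X,float).reshape(-1,3),cv2.Rodrigues(p["R"])[0],p["t"],K(p),p["distortion"])[0].reshape(-1,2)
def on_plane(p,px,z):
    u=cv2.undistortPoints(np.array(px,float).reshape(-1,1,2),K(p),p["distortion"]).reshape(-1,2)
    d=np.c_[u,np.ones(len(u))]@p["R"]; c=-p["R"].T@p["t"]
    return c+d*((z-c[2])/d[:,2])[:,None]
def tips(p,name,z,n=6,mn=.2):
    return [(round(r["conf"],2),np.round(r["pixel"]).astype(int).tolist(),np.round(on_plane(p,r["pixel"],z)[0,:2],4).tolist()) for r in env.tip_of(name,p)[:n] if r["conf"]>mn]
def disc_masks(p,name,z,mn=.3):
    out=[]
    for r in env.outline_of(name,p):
        if r["conf"]<mn: continue
        m=r["mask"]; c=max(cv2.findContours(m.astype(np.uint8),0,2)[0],key=cv2.contourArea).reshape(-1,2)
        w=on_plane(p,c,z)[:,:2].astype(np.float32)
        (x,y),rad=cv2.minEnclosingCircle(w)
        rgb=p["color"][m].mean(0).astype(int).tolist()
        out.append((round(r["conf"],2),np.round(r["bbox"]).astype(int).tolist(),round(x,4),round(y,4),round(rad,4),rgb))
    return out
E
python3 - <<'E'
from h import *
for n in ("top","scene"):
    p=env.get_image(n); print("==",n)
    for o in disc_masks(p,"stand_a",.023): print(o)
    for nm,z in [("lifter_grip",.045),("lifter_fork",.007),("lifter",.003),("mat",0),("lamp",0),("pad0",.03),("keybox",0),("key_grip",.09),("bottle_tall",0),("bottle_amber",0),("jar",0),("brush",0),("fossil_block",0),("tape",0),("stand_a",0)]:
        print(nm,tips(p,nm,z))
E
```

```text
== top
(0.95, [435, 346, 20, 21], 0.1934, -0.3672, 0.0384, [94, 49, 106])
(0.91, [432, 238, 32, 27], 0.4984, -0.3765, 0.0437, [144, 140, 133])
(0.88, [389, 241, 32, 28], 0.4847, -0.2499, 0.0457, [105, 94, 86])
(0.81, [345, 218, 29, 31], 0.5606, -0.1279, 0.0451, [160, 150, 137])
(0.77, [521, 280, 27, 32], 0.3675, -0.6265, 0.0444, [82, 39, 95])
(0.69, [352, 124, 30, 26], 0.8396, -0.1581, 0.0459, [89, 44, 102])
lifter_grip [(0.93, [210, 267], [0.4266, 0.2562]), (0.5, [230, 269], [0.4192, 0.1987])]
lifter_fork [(0.91, [253, 271], [0.415, 0.1402])]
lifter [(0.92, [233, 269], [0.4227, 0.1986])]
mat [(0.65, [239, 268], [0.4252, 0.1811])]
lamp [(0.59, [231, 198], [0.6329, 0.2032]), (0.24, [309, 151], [0.7722, -0.0291])]
pad0 [(0.85, [262, 189], [0.6519, 0.1084]), (0.81, [229, 194], [0.6388, 0.2045]), (0.6, [194, 205], [0.6096, 0.3054])]
keybox [(0.6, [352, 187], [0.6582, -0.1532]), (0.55, [352, 177], [0.687, -0.1551])]
key_grip [(0.51, [354, 180], [0.6547, -0.1539]), (0.45, [448, 293], [0.3324, -0.3988])]
bottle_tall [(0.57, [126, 252], [0.4834, 0.5109])]
bottle_amber [(0.74, [482, 280], [0.
[... 1452 characters left out ...]
ox [(0.82, [282, 292], [0.6498, -0.1673]), (0.62, [336, 316], [0.7569, -0.0354]), (0.28, [373, 272], [0.6298, 0.1025])]
key_grip []
bottle_tall [(0.73, [479, 221], [0.4882, 0.4981])]
bottle_amber [(0.83, [156, 238], [0.3655, -0.5281])]
jar [(0.8, [210, 290], [0.604, -0.3644])]
brush [(0.93, [173, 276], [0.5305, -0.4697])]
fossil_block [(0.87, [189, 226], [0.3278, -0.4253])]
tape [(0.8, [333, 320], [0.7679, -0.0455]), (0.44, [291, 270], [0.5739, -0.1292])]
stand_a [(0.95, [204, 264], [0.5021, -0.3795]), (0.8, [208, 195], [0.1819, -0.3627]), (0.6, [295, 355], [0.8512, -0.1605]), (0.58, [248, 255], [0.4907, -0.2486]), (0.58, [122, 244], [0.3707, -0.6307]), (0.56, [293, 267], [0.5647, -0.1219])]
```

Run:
```python
import cv2
a=cv2.imread("pics/top0.png"); cv2.imwrite("pics/c1.png",cv2.resize(a[130:320,140:400],None,fx=3,fy=3,interpolation=cv2.INTER_CUBIC))
b=cv2.imread("pics/scene0.png"); cv2.imwrite("pics/c2.png",cv2.resize(b[180:330,190:490],None,fx=2.66,fy=2.66,interpolation=cv2.INTER_CUBIC))
```

```text
(no output)
```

View pics/c1.png

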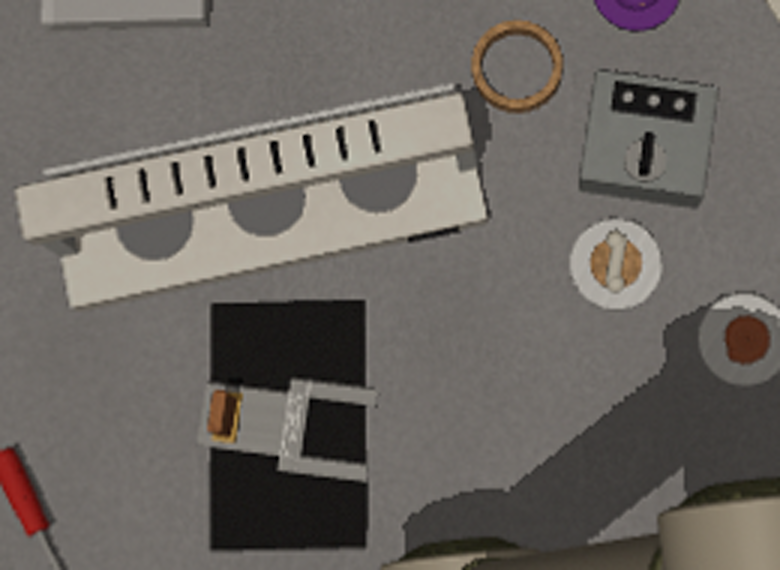

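View pics/c2.png

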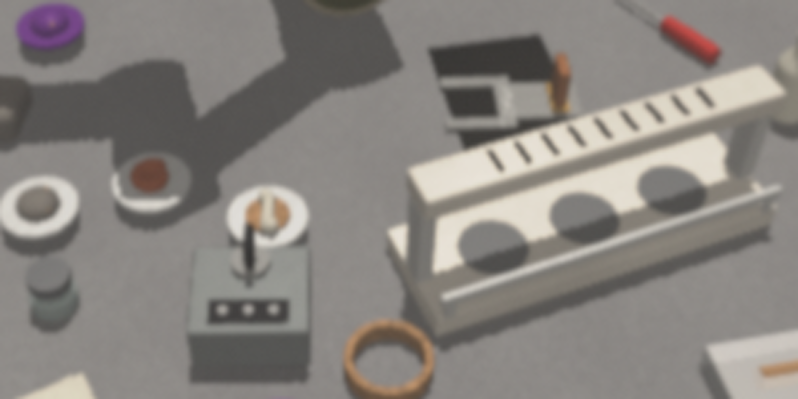

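The crops match the descriptions. Bone, ammonite and clam are on white plates, so all three stands are there. The lamp bar's top corners, the pads, the lifter's corners and the key bow at crop (647,155) are all readable. I'll fit the poses from these marked corners.

```bash
cat > fit.py <<'E'
from h import *
pt=env.get_image("top"); ps=env.get_image("scene")
T=lambda u,v:(140+(u-1)/3,130+(v-1)/3); S=lambda u,v:(190+(u-.8)/2.66,180+(v-.8)/2.66)
def fit(pts,x0,name):
    P=np.array([q[1] for q in pts],float)
    def W(x):
        c,s=np.cos(x[2]),np.sin(x[2]); return np.c_[x[0]+c*P[:,0]-s*P[:,1],x[1]+s*P[:,0]+c*P[:,1],P[:,2]]
    def f(x): 
        w=W(x); return np.concatenate([proj(pt if q[0]=='t' else ps,w[i])[0]-(T(*q[2]) if q[0]=='t' else S(*q[2])) for i,q in enumerate(pts)])
    r=least_squares(f,x0,loss="soft_l1"); print(name,np.round(r.x[:2],4),round(np.degrees(r.x[2]),2)); print(np.round(f(r.x).reshape(-1,2),1).tolist()); return r.x
B=.165
L=fit([('s',(.025,-.205,B),(425,205)),('s',(.025,.205,B),(785,95)),('s',(-.025,.205,B),(768,67)),('s',(-.025,-.205,B),(408,172)),
 ('s',(0,-.11,.03),(494,247)),('s',(0,0,.03),(585,217)),('s',(0,.11,.03),(672,189)),
 ('t',(.025,.205,B),(17,186)),('t',(.025,-.205,B),(465,93)),('t',(-.065,.205,.03),(68,303)),('t',(-.065,-.205,.03),(488,213))],[.635,.2,.15],'lamp')
z=.007
F=fit([('t',(.085,.044,z),(376,390)),('t',(.085,.029,z),(374,404)),('t',(.085,-.029,z),(367,467)),('t',(.085,-.044,z),(365,481)),('t',(-.08,-.03,z),(199,444)),('t',(-.08,.03,z),(208,383))],[.42,.19,-1.6],'lifter')
M=fit([('t',(.12,.075,.003),(211,303)),('t',(.12,-.075,.003),(365,300)),('t',(-.12,.075,.003),(211,550)),('t',(-.12,-.075,.003),(367,548))],[.42,.19,0],'mat')
k=fit([('t',(.085,.06,.06),(597,70)),('t',(.085,-.06,.06),(718,87)),('t',(0,0,.104),(647,153)),('s',(0,0,.104),(250,232)),('t',(-.025,.06,.0),(580,190)),('t',(-.025,-.06,.0),(702,206))],[.66,-.155,-.1],'key')
for n,p in (('grip',F[:2]-.055*np.array([np.cos(F[2]),np.sin(F[2])])),):print(n,p)
for y in (-.11,0,.11): print('pad',np.round([L[0]-np.sin(L[2])*y,L[1]+np.cos(L[2])*y],4))
E
python3 fit.py
```

```text
lamp [0.6366 0.2066] 10.65
[[0.6, -0.3], [1.4, -0.0], [-3.0, -0.7], [-1.0, -1.2], [-0.5, 0.6], [-0.4, 1.0], [-0.2, 1.1], [-1.4, -0.8], [-0.9, -1.4], [0.3, 0.7], [-0.1, 1.1]]
lifter [0.4175 0.1936] -98.78
[[0.6, -0.0], [0.6, 0.4], [0.1, -0.5], [-0.0, 0.0], [-0.8, 0.2], [-0.6, -0.1]]
mat [0.4179 0.1897] -0.17
[[0.1, -0.2], [0.1, -0.4], [-0.4, 0.6], [0.2, 0.0]]
key [ 0.6519 -0.1589] -9.65
[[-0.6, -0.3], [0.4, -0.3], [0.4, -0.5], [-1.2, 1.1], [-0.6, 1.2], [-0.9, 1.5]]
grip [0.42589972 0.24793775]
pad [0.657  0.0985]
pad [0.6366 0.2066]
pad [0.6163 0.3148]
```

```bash
cat > plan.py <<'E'
from h import *
import json
def wrap(a): return (a+180)%360-180
def plan(wps, start=None, step=.045):
    """wps: (x,y,z,yaw of tool y, jaw, max step in m or None). TCP poses; straight lines; prints move_arm calls."""
    s=env.observe()
    if start is None:
        Y=s["tool_rot"][:,1]; start=[*s["position"],np.degrees(np.arctan2(Y[1],Y[0]))]
    cur=np.array(start,float); calls=[]
    for w in wps:
        st=w[5] if len(w)>5 else step
        tgt=np.array(w[:4]); d=tgt-cur; d[3]=wrap(d[3])
        n=max(1,int(np.ceil(max(np.linalg.norm(d[:3])/st,abs(d[3])/8))))
        P=[cur+d*(i+1)/n for i in range(n)]
        for i in range(0,n,5):
            rows=[]; a=np.radians(cur[3]); ty=np.array([np.cos(a),np.sin(a),0]); tx=np.array([-np.sin(a),np.cos(a),0])
            for p in P[i:i+5]:
                e=p-cur; rows.append([0,0,round(-wrap(e[3])*2)/2,*[round(v*100,1) for v in (e[:3]@tx,e[:3]@ty,-e[2])],w[4]])
            calls.append(rows); r=rows[-1]
            cur=np.r_[cur[:3]+tx*r[3]/100+ty*r[4]/100-np.array([0,0,r[5]/100]),cur[3]-r[2]]
    for c in calls: print(json.dumps(c).replace(" ",""))
    print("end",np.round(cur,4).tolist())
    return cur
E
python3 - <<'E'
from plan import *
plan([(.426,.248,.2,-98.8,1)])
E
```

```text
[[0,0,1.5,2.5,-3.5,0.2,1],[0,0,2.5,5.0,-7.0,0.3,1],[0,0,4.0,7.6,-10.5,0.5,1],[0,0,5.5,10.1,-14.0,0.7,1],[0,0,6.5,12.6,-17.5,0.8,1]]
[[0,0,1.5,2.1,-3.8,0.2,1],[0,0,3.0,4.2,-7.5,0.4,1],[0,0,4.0,6.3,-11.3,0.5,1],[0,0,5.5,8.5,-15.1,0.7,1],[0,0,7.0,10.6,-18.8,0.8,1]]
[[0,0,1.5,1.6,-4.0,0.2,1],[0,0,2.5,3.2,-8.0,0.4,1],[0,0,4.0,4.9,-12.0,0.5,1],[0,0,5.5,6.5,-16.0,0.7,1],[0,0,6.5,8.1,-20.0,0.9,1]]
[[0,0,1.5,1.2,-4.1,0.1,1],[0,0,3.0,2.4,-8.3,0.3,1],[0,0,4.0,3.6,-12.4,0.5,1],[0,0,5.5,4.7,-16.6,0.6,1]]
end [0.4256, 0.2482, 0.2003, -98.7792]
```

Call:
{"op": "move_arm", "data": {"plan": [[0,0,1.5,2.5,-3.5,0.2,1],[0,0,2.5,5.0,-7.0,0.3,1],[0,0,4.0,7.6,-10.5,0.5,1],[0,0,5.5,10.1,-14.0,0.7,1],[0,0,6.5,12.6,-17.5,0.8,1]], "squeeze": 100}}

```text
time_s: 2.4
position: [0.2288, -0.3212, 0.2233]
tool_rot: [[0.984, 0.176, 0.0], [0.176, -0.984, -0.0], [0.0, 0.0, -1.0]]
ft_force: [0.5, -0.3, 0.2]
grip_width: 0.0852
gripper_force: 0.0
```

Call:
{"op": "move_arm", "data": {"plan": [[0,0,1.5,2.1,-3.8,0.2,1],[0,0,3.0,4.2,-7.5,0.4,1],[0,0,4.0,6.3,-11.3,0.5,1],[0,0,5.5,8.5,-15.1,0.7,1],[0,0,7.0,10.6,-18.8,0.8,1]]}}

```text
time_s: 2.9
position: [0.2997, -0.1174, 0.2155]
tool_rot: [[0.999, 0.054, 0.001], [0.054, -0.999, -0.0], [0.001, 0.001, -1.0]]
ft_force: [1.0, -0.6, 0.5]
grip_width: 0.0857
gripper_force: 0.0
```

Call:
{"op": "move_arm", "data": {"plan": [[0,0,1.5,1.6,-4.0,0.2,1],[0,0,2.5,3.2,-8.0,0.4,1],[0,0,4.0,4.9,-12.0,0.5,1],[0,0,5.5,6.5,-16.0,0.7,1],[0,0,6.5,8.1,-20.0,0.9,1]]}}

```text
time_s: 3.4
position: [0.3694, 0.0871, 0.2065]
tool_rot: [[0.998, -0.058, 0.001], [-0.058, -0.998, -0.0], [0.001, 0.0, -1.0]]
ft_force: [1.0, -1.2, 0.6]
grip_width: 0.0852
gripper_force: 0.0
```

Call:
{"op": "move_arm", "data": {"plan": [[0,0,1.5,1.2,-4.1,0.1,1],[0,0,3.0,2.4,-8.3,0.3,1],[0,0,4.0,3.6,-12.4,0.5,1],[0,0,5.5,4.7,-16.6,0.6,1],[0,0,5.5,4.7,-16.6,0.6,1]]}}

```text
time_s: 3.9
position: [0.4263, 0.2518, 0.1998]
tool_rot: [[0.989, -0.149, 0.0], [-0.149, -0.989, 0.001], [0.0, -0.001, -1.0]]
ft_force: [0.4, -0.8, -0.3]
grip_width: 0.0853
gripper_force: 0.0
```

Run:
```python
from plan import *
s=env.observe(); print(s["time_s"],s["position"],s["tool_rot"].round(3).tolist(),s["q"])
p=env.get_image("wrist"); cv2.imwrite("pics/w1.png",p["color"][...,::-1])
print(tips(p,"lifter_grip",.045),tips(p,"lifter_fork",.007),tips(p,"lifter",.003))
a=np.radians(-98.78);R=np.array([[np.cos(a),-np.sin(a)],[np.sin(a),np.cos(a)]])
for q in [(.085,.044),(.085,-.044),(-.08,.03),(-.08,-.03)]:
    w=R@q+[.4175,.1936]; print(q,proj(p,[*w,.007]).round(1))
p=env.get_image("top")
print([o for o in disc_masks(p,"stand_a",.023)])
```

```text
3.9 [0.42631057 0.25182748 0.19981554] [[0.989, -0.149, 0.0], [-0.149, -0.989, 0.001], [0.0, -0.001, -1.0]] [1.68197893e+01 1.78728402e+01 8.59742545e+01 4.49101348e-02
 7.61196565e+01 1.15396544e+02]
[(0.84, [330, 217], [0.426, 0.246])] [] [(0.68, [382, 209], [0.4172, 0.1971])]
(0.085, 0.044) [[483.  160.7]]
(0.085, -0.044) [[472.5 254. ]]
(-0.08, 0.03) [[299.5 175.8]]
(-0.08, -0.03) [[300.4 239.5]]
[(0.93, [522, 282, 34, 35], 0.3659, -0.6267, 0.046, [88, 44, 101]), (0.79, [432, 238, 32, 30], 0.4992, -0.3748, 0.0446, [144, 139, 132]), (0.75, [353, 125, 28, 26], 0.8394, -0.1589, 0.0444, [88, 42, 102]), (0.71, [223, 195, 155, 70], 0.6297, 0.2229, 0.23, [144, 138, 128]), (0.6, [389, 243, 34, 27], 0.4841, -0.2502, 0.0445, [158, 141, 129]), (0.59, [345, 218, 27, 32], 0.5609, -0.1289, 0.0441, [160, 150, 137]), (0.56, [432, 349, 30, 29], 0.1826, -0.3577, 0.0435, [96, 50, 108])]
```

View pics/w1.png

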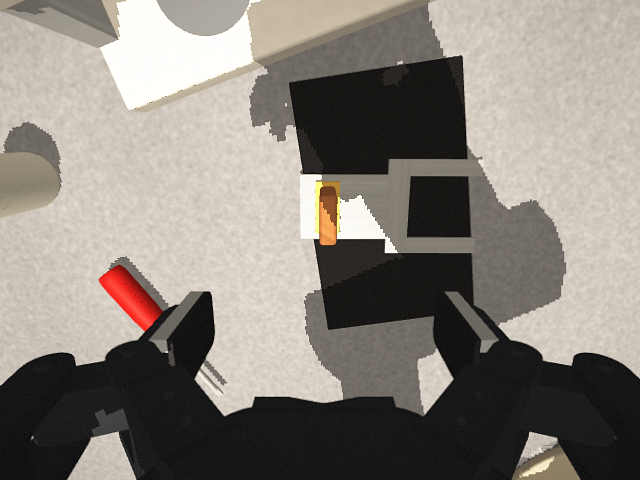

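The wrist view agrees with the fit: the handle is at (328,213) and the fork tips are at (470–483,160–250). Descending to grasp.

Run:
```python
from plan import *
plan([(.426,.248,.026,-98.8,1,.035)])
```

```text
[[0,0,0.0,0.0,-0.0,3.5,1],[0,0,0.0,0.0,-0.0,7.0,1],[0,0,0.0,0.0,-0.0,10.5,1],[0,0,0.0,0.0,-0.1,14.0,1],[0,0,0.0,0.0,-0.1,17.5,1]]
end [0.4256, 0.2483, 0.0256, -98.8559]
```

Call:
{"op": "move_arm", "data": {"plan": [[0,0,0,0,0,4,1],[0,0,0,0,0,8,1],[0,0,0,0,0,12,1],[0,0,0,0,0,15,1],[0,0,0,0,0,17.4,1]], "squeeze": 100}}

```text
time_s: 4.7
position: [0.4252, 0.2472, 0.025]
tool_rot: [[0.988, -0.154, -0.001], [-0.154, -0.988, -0.0], [-0.001, 0.0, -1.0]]
ft_force: [0.5, -0.0, 1.0]
grip_width: 0.0852
gripper_force: 0.0
```

Call:
{"op": "move_arm", "data": {"plan": [[0,0,0,0,0,0,1],[0,0,0,0,0,0,-0.4],[0,0,0,0,0,0,-0.6],[0,0,0,0,0,0,-0.8],[0,0,0,0,0,0,-1]]}}

```text
time_s: 5.2
position: [0.4259, 0.2483, 0.0272]
tool_rot: [[0.988, -0.153, 0.002], [-0.153, -0.988, 0.0], [0.002, -0.001, -1.0]]
ft_force: [-0.1, 0.4, 0.0]
grip_width: 0.0281
gripper_force: 0.0
```

Call:
{"op": "move_arm", "data": {"plan": [[0,0,0,0,0,0,-1],[0,0,0,0,0,0,-1],[0,0,0,0,0,0,-1],[0,0,0,0,0,0,-1],[0,0,0,0,0,0,-1]]}}

```text
time_s: 5.7
position: [0.4259, 0.2483, 0.0271]
tool_rot: [[0.988, -0.153, 0.001], [-0.153, -0.988, 0.0], [0.001, -0.0, -1.0]]
ft_force: [-1.6, -0.7, 6.5]
grip_width: 0.0129
gripper_force: 97.7
```

Call:
{"op": "move_arm", "data": {"plan": [[0,0,0,0,0,-0.3,-1],[0,0,0,0,0,-1,-1],[0,0,0,0,0,-3,-1],[0,0,0,0,0,-6,-1],[0,0,0,0,0,-9,-1]]}}

```text
time_s: 6.2
position: [0.4252, 0.2481, 0.1175]
tool_rot: [[0.988, -0.153, -0.001], [-0.153, -0.988, -0.0], [-0.001, 0.0, -1.0]]
ft_force: [-0.2, 0.4, -1.9]
grip_width: 0.0131
gripper_force: 97.4
```

Run:
```python
from plan import *
s=env.observe(); print(s["time_s"],s["position"],s["tool_rot"].round(3).tolist(),s["q"].round(1))
p=env.get_image("wrist"); cv2.imwrite("pics/w2.png",p["color"][...,::-1])
t=env.get_image("top"); cv2.imwrite("pics/t2.png",cv2.resize(t["color"][130:320,140:400,::-1],None,fx=3,fy=3,interpolation=cv2.INTER_CUBIC))
```

```text
6.2 [0.4251998  0.24812567 0.11751087] [[0.988, -0.153, -0.001], [-0.153, -0.988, -0.0], [-0.001, 0.0, -1.0]] [ 16.5  23.1  93.5   0.   63.5 115.2]
```

View pics/w2.png

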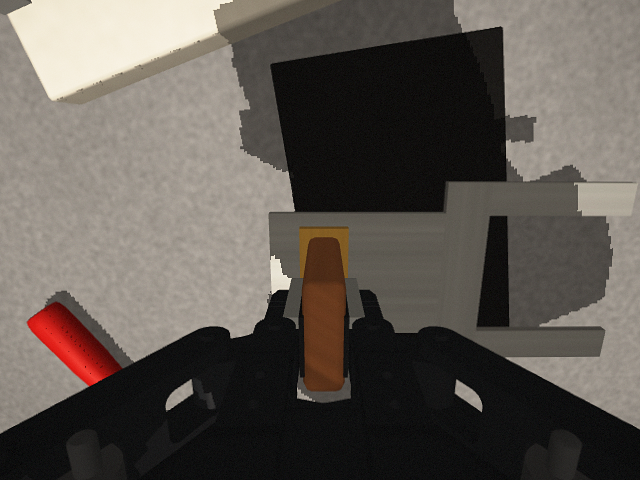

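The lifter is held level. Its fork corners show at (446,182), (637,182), (634,214), (490,215), (478,327) and (605,327), and the rear corner at (270,212). I'll fit its pose in the hand from these.

Run:
```python
from plan import *
from scipy.spatial.transform import Rotation as Ro
p=env.get_image("wrist"); s=env.observe()
T=s["tool_rot"]; Lr=np.c_[T[:,1],T[:,0],-T[:,2]]
pts=[(.02,.044,446,182),(.085,.044,637,182),(.085,.029,634,214),(.02,.029,490,215),(.02,-.029,478,327),(.085,-.029,605,327),(-.08,.03,270,212)]
def f(v,full=False):
    o=s["position"]+Lr@np.array([.055+v[0],v[1],-.0235]); R=Lr@Ro.from_euler("xyz",v[2:5],degrees=True).as_matrix()
    return (proj(p,[o+R@[a,b,.004] for a,b,_,_ in pts])-np.array([q[2:] for q in pts])).ravel()
r=least_squares(f,np.zeros(5),loss="soft_l1"); print(np.round(r.x,4)); print(np.round(r.fun.reshape(-1,2),1).tolist())
```

```text
[ 0.0012  0.0026  0.6821 -0.5402  0.2472]
[[47.3, -0.6], [0.9, -0.7], [-3.3, 0.1], [-0.6, -0.7], [-2.2, 1.0], [0.2, 0.5], [0.5, 0.7]]
```

```bash
cat >> plan.py <<'E'
def stands():
    R={}
    for n in ("top","scene"):
        p=env.get_image(n); R[n]=[o for o in disc_masks(p,"stand_a",.023) if .035<o[4]<.055]
        print(n,[(o[2],o[3],o[4],o[5]) for o in R[n]])
    return R
def tcp(F,h,back=0,n=.0013):
    """TCP xy that puts the fork point on F (minus back) with heading h deg"""
    a=np.radians(h); return np.array(F)-(.106+back)*np.array([np.cos(a),np.sin(a)])-n*np.array([-np.sin(a),np.cos(a)])
E
python3 - <<'E'
from plan import *
stands()
F=(.484,-.249); h=-27
a=tcp(F,h,.09)
c=plan([(*a,.12,h,-1,.045)])
c=plan([(*a,.0315,h,-1,.02),(*tcp(F,h),.0315,h,-1,.015)],start=c)
E
```

```text
top [(0.1838, -0.3543, 0.0445, [95, 50, 108]), (0.8397, -0.1578, 0.0457, [87, 42, 100]), (0.4983, -0.3764, 0.0438, [143, 138, 131]), (0.3677, -0.6261, 0.0444, [86, 42, 99]), (0.4846, -0.25, 0.0439, [157, 140, 128]), (0.5611, -0.1279, 0.0455, [157, 148, 135])]
scene [(0.3651, -0.6289, 0.0472, [108, 69, 123]), (0.5574, -0.1291, 0.0448, [196, 185, 171]), (0.4797, -0.25, 0.0451, [189, 171, 160]), (0.1772, -0.3578, 0.0461, [112, 75, 125])]
[[0,0,-7.0,-0.5,4.2,-0.0,-1],[0,0,-14.5,-1.0,8.4,-0.1,-1],[0,0,-21.5,-1.6,12.7,-0.1,-1],[0,0,-28.5,-2.1,16.9,-0.2,-1],[0,0,-36.0,-2.6,21.1,-0.2,-1]]
[[0,0,-7.0,-2.9,3.1,-0.1,-1],[0,0,-14.0,-5.8,6.2,-0.1,-1],[0,0,-21.5,-8.7,9.3,-0.2,-1],[0,0,-28.5,-11.6,12.4,-0.2,-1],[0,0,-36.0,-14.5,15.5,-0.3,-1]]
end [0.309, -0.1607, 0.1203, -26.7811]
[[0,0,0.0,-0.0,0.0,1.8,-1],[0,0,0.0,-0.0,0.0,3.6,-1],[0,0,0.0,-0.0,0.0,5.3,-1],[0,0,0.0,-0.0,0.0,7.1,-1],[0,0,0.0,-0.1,0.0,8.9,-1]]
[[0,0,0.0,0.0,1.3,-0.0,-1],[0,0,0.0,0.0,2.6,-0.0,-1],[0,0,0.0,0.0,3.9,-0.0,-1],[0,0,0.0,0.0,5.1,-0.0,-1],[0,0,0.0,0.0,6.4,-0.0,-1]]
[[0,0,0.0,0.0,1.3,-0.0,-1],[0,0,0.0,0.0,2.6,-0.0,-1]]
end [0.3889, -0.2021, 0.0313, -26.7811]
```

Call:
{"op": "move_arm", "data": {"plan": [[0,0,-7,-0.5,4.2,0,-1],[0,0,-14.5,-1,8.4,-0.1,-1],[0,0,-21.5,-1.6,12.7,-0.1,-1],[0,0,-28.5,-2.1,16.9,-0.2,-1],[0,0,-36,-2.6,21.1,-0.2,-1]]}}

```text
time_s: 7.05
position: [0.3687, 0.0486, 0.1178]
tool_rot: [[0.897, 0.443, -0.002], [0.443, -0.897, 0.0], [-0.001, -0.001, -1.0]]
ft_force: [1.0, -0.4, -1.6]
grip_width: 0.0126
gripper_force: 98.1
```

Call:
{"op": "move_arm", "data": {"plan": [[0,0,-7,-2.9,3.1,-0.1,-1],[0,0,-14,-5.8,6.2,-0.1,-1],[0,0,-21.5,-8.7,9.3,-0.2,-1],[0,0,-28.5,-11.6,12.4,-0.2,-1],[0,0,-36,-14.5,15.5,-0.3,-1]]}}

```text
time_s: 7.55
position: [0.3152, -0.1295, 0.1204]
tool_rot: [[0.534, 0.845, -0.001], [0.845, -0.534, 0.001], [0.0, -0.002, -1.0]]
ft_force: [0.7, -0.0, -1.6]
grip_width: 0.0126
gripper_force: 98.1
```

Call:
{"op": "move_arm", "data": {"plan": [[0,0,0,0,0,1.8,-1],[0,0,0,0,0,3.6,-1],[0,0,0,0,0,5.3,-1],[0,0,0,0,0,7.1,-1],[0,0,0,0,0,8.9,-1]]}}

```text
time_s: 8.05
position: [0.3159, -0.1282, 0.0308]
tool_rot: [[0.538, 0.843, -0.001], [0.843, -0.538, 0.001], [0.0, -0.001, -1.0]]
ft_force: [0.0, -0.7, -3.2]
grip_width: 0.0128
gripper_force: 98.1
```

Run:
```python
from plan import *
s=env.observe(); print(s["time_s"],s["position"],s["tool_rot"].round(3).tolist(),s["q"].round(1))
p=env.get_image("wrist"); cv2.imwrite("pics/w3.png",p["color"][...,::-1])
print(disc_masks(p,"stand_a",.023))
plan([(*tcp((.4825,-.2498),-26.8),.0315,-26.8,-1,.015)])
```

```text
8.05 [ 0.31589446 -0.12821563  0.03076853] [[0.538, 0.843, -0.001], [0.843, -0.538, 0.001], [0.0, -0.001, -1.0]] [-42.3  21.1 122.2  -0.   36.8  -9.7]
[]
[[0,0,-1.0,-0.4,1.4,-0.0,-1],[0,0,-1.5,-0.7,2.9,-0.0,-1],[0,0,-2.5,-1.1,4.3,-0.1,-1],[0,0,-3.5,-1.4,5.8,-0.1,-1],[0,0,-4.0,-1.8,7.2,-0.1,-1]]
[[0,0,-1.0,-0.4,1.5,-0.0,-1],[0,0,-2.0,-0.9,2.9,-0.0,-1]]
end [0.3873, -0.2033, 0.0312, -26.5765]
```

View pics/w3.png

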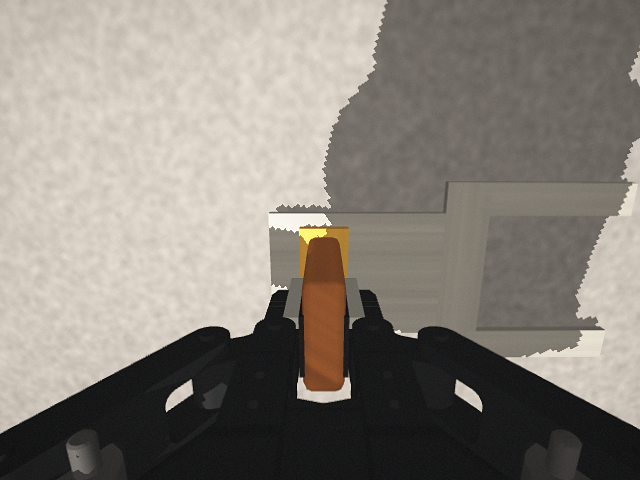

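The lifter stopped short of its goal because of the joint speed limit. I'll align first, then slide in straight.

Run:
```python
from plan import *
F=(.4825,-.2498)
plan([(*tcp(F,-27,.085),.0315,-27,-1,.015),(*tcp(F,-27),.0315,-27,-1,.015)])
```

```text
[[0,0,-2.0,-1.1,0.6,-0.0,-1],[0,0,-3.5,-2.2,1.1,-0.1,-1],[0,0,-5.5,-3.3,1.7,-0.1,-1]]
[[0,0,0.0,0.0,1.4,-0.0,-1],[0,0,0.0,0.0,2.8,-0.0,-1],[0,0,0.0,0.0,4.2,-0.0,-1],[0,0,0.0,0.0,5.7,-0.0,-1],[0,0,0.0,0.0,7.1,-0.0,-1]]
[[0,0,0.0,0.0,1.4,-0.0,-1]]
end [0.3874, -0.2032, 0.0312, -27.0765]
```

Call:
{"op": "move_arm", "data": {"plan": [[0,0,-2,-1.1,0.6,0,-1],[0,0,-3.5,-2.2,1.1,0,-1],[0,0,-5.5,-3.3,1.7,0,-1],[0,0,-5.5,-3.3,1.7,0,-1],[0,0,-5.5,-3.3,1.7,0,-1]]}}

```text
time_s: 8.65
position: [0.3127, -0.1651, 0.0321]
tool_rot: [[0.456, 0.89, -0.0], [0.89, -0.456, 0.0], [0.0, -0.0, -1.0]]
ft_force: [-0.6, -0.2, -1.4]
grip_width: 0.013
gripper_force: 98.1
```

Call:
{"op": "move_arm", "data": {"plan": [[0,0,0,0,1.4,0,-1],[0,0,0,0,2.8,0,-1],[0,0,0,0,4.2,0,-1],[0,0,0,0,5.7,0,-1],[0,0,0,0,7.1,0,-1]]}}

```text
time_s: 9.15
position: [0.3765, -0.197, 0.032]
tool_rot: [[0.455, 0.89, -0.001], [0.89, -0.455, 0.001], [0.0, -0.001, -1.0]]
ft_force: [0.2, 0.3, -2.0]
grip_width: 0.0129
gripper_force: 98.2
```

Call:
{"op": "move_arm", "data": {"plan": [[0,0,0,0,0.7,0,-1],[0,0,0,0,1.4,0,-1],[0,0,0,0,1.4,0,-1]]}}

```text
time_s: 9.45
position: [0.3888, -0.204, 0.0319]
tool_rot: [[0.455, 0.891, 0.0], [0.891, -0.455, -0.0], [-0.0, 0.0, -1.0]]
ft_force: [-0.4, -0.4, -1.7]
grip_width: 0.0124
gripper_force: 98.2
```

Run:
```python
from plan import *
s=env.observe(); print(s["time_s"],s["position"],s["tool_rot"].round(3).tolist(),s["ft_force"])
stands()
p=env.get_image("scene"); cv2.imwrite("pics/s4.png",cv2.resize(p["color"][170:320,180:380,::-1],None,fx=4,fy=4,interpolation=cv2.INTER_CUBIC))
```

```text
9.45 [ 0.38880643 -0.20396377  0.0319133 ] [[0.455, 0.891, 0.0], [0.891, -0.455, -0.0], [-0.0, 0.0, -1.0]] [-0.443204   -0.42919405 -1.6552894 ]
top [(0.185, -0.3547, 0.045, [95, 50, 107]), (0.8399, -0.1586, 0.044, [87, 41, 101]), (0.4883, -0.2512, 0.0433, [115, 100, 90]), (0.4976, -0.3763, 0.0444, [143, 138, 132]), (0.561, -0.1275, 0.0455, [145, 136, 123]), (0.3674, -0.6291, 0.043, [88, 42, 101])]
scene [(0.4836, -0.2479, 0.0439, [140, 126, 119]), (0.3658, -0.6283, 0.0476, [110, 72, 125]), (0.1815, -0.3555, 0.047, [111, 74, 125]), (0.8387, -0.1594, 0.0456, [129, 84, 144]), (0.4999, -0.3759, 0.0439, [177, 172, 166]), (0.5593, -0.1279, 0.0476, [183, 172, 159])]
```

View pics/s4.png

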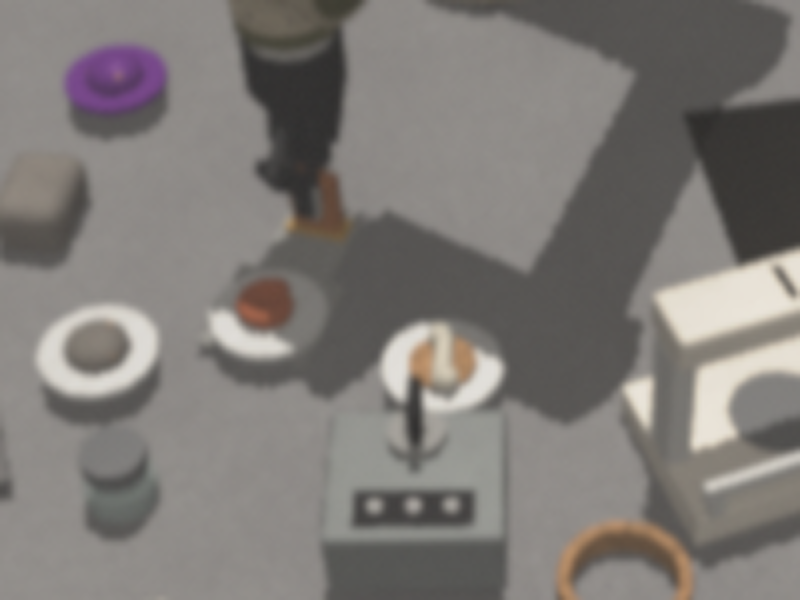

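The ammonite's foot is in the slot, the stand is still at about (0.486,-0.25), and nothing is pressing on it. Lifting.

```bash
python3 - <<'E'
s=open('plan.py').read()
s=s.replace("P=[cur+d*(i+1)/n for i in range(n)]","n+=2 if n>3 else 0; wt=np.ones(n); \n        if n>5: wt[:2]=wt[-2:][::-1]=[.33,.67]\n        fr=np.cumsum(wt)/wt.sum(); c0=cur.copy(); P=[c0+d*f for f in fr]")
open('plan.py','w').write(s)
E
cat >> plan.py <<'E'
LAMP=np.array([.6366,.2066]); LY=10.65
def pad(i):
    a=np.radians(LY); return LAMP+.11*(i-1)*np.array([-np.sin(a),np.cos(a)])
E
python3 - <<'E'
from plan import *
s=env.observe()
a=tcp(pad(2),LY,.15)
plan([(*a,.115,LY,-1,.022)],start=[.3888,-.204,.129,-27])
E
```

```text
[[0,0,-0.5,0.6,-0.4,0.0,-1],[0,0,-1.5,1.9,-1.1,0.1,-1],[0,0,-3.5,3.7,-2.1,0.1,-1],[0,0,-5.0,5.6,-3.2,0.2,-1],[0,0,-7.0,7.4,-4.3,0.3,-1]]
[[0,0,-1.5,2.0,-0.8,0.0,-1],[0,0,-3.5,4.0,-1.6,0.1,-1],[0,0,-5.0,5.9,-2.5,0.1,-1],[0,0,-6.5,7.9,-3.3,0.2,-1],[0,0,-8.5,9.9,-4.1,0.3,-1]]
[[0,0,-1.5,2.0,-0.6,0.0,-1],[0,0,-3.5,4.1,-1.1,0.1,-1],[0,0,-5.0,6.2,-1.6,0.2,-1],[0,0,-6.5,8.3,-2.2,0.2,-1],[0,0,-8.5,10.3,-2.7,0.3,-1]]
[[0,0,-1.5,2.2,-0.2,0.1,-1],[0,0,-3.5,4.3,-0.4,0.1,-1],[0,0,-5.0,6.4,-0.7,0.2,-1],[0,0,-7.0,8.5,-0.9,0.2,-1],[0,0,-8.5,10.7,-1.1,0.3,-1]]
[[0,0,-1.5,2.1,0.1,0.1,-1],[0,0,-3.5,4.3,0.2,0.1,-1],[0,0,-4.5,5.7,0.3,0.2,-1],[0,0,-5.0,6.4,0.3,0.2,-1]]
end [0.365, 0.2662, 0.115, 10.5]
```

Call:
{"op": "move_arm", "data": {"plan": [[0,0,0,0,0,-0.4,-1],[0,0,0,0,0,-0.8,-1],[0,0,0,0,0,-1.1,-1],[0,0,0,0,0,-1.4,-1],[0,0,0,0,0,-1.8,-1]]}}

```text
time_s: 10.2
position: [0.3883, -0.2039, 0.0501]
tool_rot: [[0.455, 0.89, -0.0], [0.89, -0.455, 0.0], [0.0, -0.001, -1.0]]
ft_force: [-0.4, 0.6, -4.1]
grip_width: 0.0129
gripper_force: 97.9
```

Call:
{"op": "move_arm", "data": {"plan": [[0,0,0,0,0,-0.8,-1],[0,0,0,0,0,-2.3,-1],[0,0,0,0,0,-4.3,-1],[0,0,0,0,0,-6.3,-1],[0,0,0,0,0,-7.9,-1]]}}

```text
time_s: 10.7
position: [0.3885, -0.204, 0.1304]
tool_rot: [[0.455, 0.891, 0.001], [0.891, -0.455, -0.001], [-0.0, 0.001, -1.0]]
ft_force: [0.5, 0.1, -3.4]
grip_width: 0.0125
gripper_force: 98.1
```

Call:
{"op": "move_arm", "data": {"plan": [[0,0,-0.5,0.6,-0.4,0,-1],[0,0,-1.5,1.9,-1.1,0.1,-1],[0,0,-3.5,3.7,-2.1,0.1,-1],[0,0,-5,5.6,-3.2,0.2,-1],[0,0,-7,7.4,-4.3,0.3,-1]]}}

```text
time_s: 11.2
position: [0.3828, -0.1163, 0.1248]
tool_rot: [[0.341, 0.94, -0.002], [0.94, -0.341, 0.002], [0.001, -0.003, -1.0]]
ft_force: [0.2, 0.5, -4.7]
grip_width: 0.013
gripper_force: 98.0
```

Call:
{"op": "move_arm", "data": {"plan": [[0,0,-1.5,2,-0.8,0,-1],[0,0,-3.5,4,-1.6,0.1,-1],[0,0,-5,5.9,-2.5,0.1,-1],[0,0,-6.5,7.9,-3.3,0.2,-1],[0,0,-8.5,9.9,-4.1,0.3,-1]]}}

```text
time_s: 11.7
position: [0.3779, -0.0095, 0.1219]
tool_rot: [[0.198, 0.98, -0.002], [0.98, -0.198, 0.001], [0.001, -0.003, -1.0]]
ft_force: [0.8, -0.6, -3.4]
grip_width: 0.0127
gripper_force: 98.0
```

Call:
{"op": "move_arm", "data": {"plan": [[0,0,-1.5,2,-0.6,0,-1],[0,0,-3.5,4.1,-1.1,0.1,-1],[0,0,-5,6.2,-1.6,0.2,-1],[0,0,-6.5,8.3,-2.2,0.2,-1],[0,0,-8.5,10.3,-2.7,0.3,-1]]}}

```text
time_s: 12.2
position: [0.3717, 0.0965, 0.1189]
tool_rot: [[0.051, 0.999, -0.003], [0.999, -0.051, 0.0], [0.0, -0.003, -1.0]]
ft_force: [0.6, -0.5, -3.4]
grip_width: 0.0129
gripper_force: 98.0
```

Call:
{"op": "move_arm", "data": {"plan": [[0,0,-1.5,2.2,-0.2,0.1,-1],[0,0,-3.5,4.3,-0.4,0.1,-1],[0,0,-5,6.4,-0.7,0.2,-1],[0,0,-7,8.5,-0.9,0.2,-1],[0,0,-8.5,10.7,-1.1,0.3,-1]]}}

```text
time_s: 12.7
position: [0.3664, 0.2035, 0.1159]
tool_rot: [[-0.097, 0.995, -0.003], [0.995, 0.097, -0.0], [-0.0, -0.003, -1.0]]
ft_force: [0.7, -0.2, -4.0]
grip_width: 0.0133
gripper_force: 98.0
```

Call:
{"op": "move_arm", "data": {"plan": [[0,0,-1.5,2.1,0.1,0.1,-1],[0,0,-3.5,4.3,0.2,0.1,-1],[0,0,-4.5,5.7,0.3,0.2,-1],[0,0,-5,6.4,0.3,0.2,-1],[0,0,-5,6.4,0.3,0.2,-1]]}}

```text
time_s: 13.2
position: [0.3639, 0.2667, 0.1141]
tool_rot: [[-0.183, 0.983, -0.002], [0.983, 0.183, -0.001], [-0.0, -0.002, -1.0]]
ft_force: [0.4, 0.3, -4.7]
grip_width: 0.0127
gripper_force: 98.0
```

Run:
```python
from plan import *
s=env.observe(); print(s["time_s"],s["position"],s["tool_rot"].round(3).tolist(),s["ft_force"])
z=float(s["position"][2]); F=s["position"][:2]+.106*s["tool_rot"][:2,1]; print("fork",F)
for n in ("top","scene"):
    p=env.get_image(n); print([(o[2],o[3],o[4]) for o in disc_masks(p,"stand_a",z-.024+.007) if o[3]>0])
    cv2.imwrite(f"pics/{n}5.png",cv2.resize(p["color"][170:300,140:340,::-1] if n=="top" else p["color"][170:300,330:530,::-1],None,fx=3,fy=3,interpolation=cv2.INTER_CUBIC))
a,b=[cv2.imread(f"pics/{n}5.png") for n in("top","scene")]
cv2.imwrite("pics/m5.png",cv2.resize(cv2.vconcat([a,b]),None,fx=.75,fy=.75))
plan([(*tcp(pad(2),LY,.15),.092,LY,-1,.015),(*tcp(pad(2),LY),.092,LY,-1,.018),(*tcp(pad(2),LY),.076,LY,-1,.006)])
```

```text
13.2 [0.36394792 0.26674016 0.11414506] [[-0.183, 0.983, -0.002], [0.983, 0.183, -0.001], [-0.0, -0.002, -1.0]] [ 0.44216387  0.3148279  -4.68158291]
fork [0.46815874 0.2861325 ]
[(0.4672, 0.2932, 0.0447), (0.6212, 0.21, 0.2175)]
[(0.4663, 0.2931, 0.0465)]
[[0,0,0.0,0.0,0.0,1.1,-1],[0,0,-0.5,0.0,0.0,2.3,-1]]
[[0,0,0.0,-0.0,0.6,-0.0,-1],[0,0,0.0,-0.0,1.7,-0.0,-1],[0,0,0.0,-0.0,3.3,-0.0,-1],[0,0,0.0,-0.0,5.0,-0.0,-1],[0,0,0.0,-0.0,6.7,-0.0,-1]]
[[0,0,0.0,-0.0,1.6,-0.0,-1],[0,0,0.0,-0.0,3.3,-0.0,-1],[0,0,0.0,-0.0,5.0,-0.0,-1],[0,0,0.0,-0.0,6.6,-0.0,-1],[0,0,0.0,-0.0,7.8,-0.0,-1]]
[[0,0,0.0,-0.0,0.5,-0.0,-1]]
[[0,0,0.0,-0.0,0.0,0.5,-1],[0,0,0.0,-0.0,0.0,1.1,-1],[0,0,0.0,-0.0,0.0,1.6,-1]]
end [0.5123, 0.294, 0.0758, 10.8898]
```

View pics/m5.png

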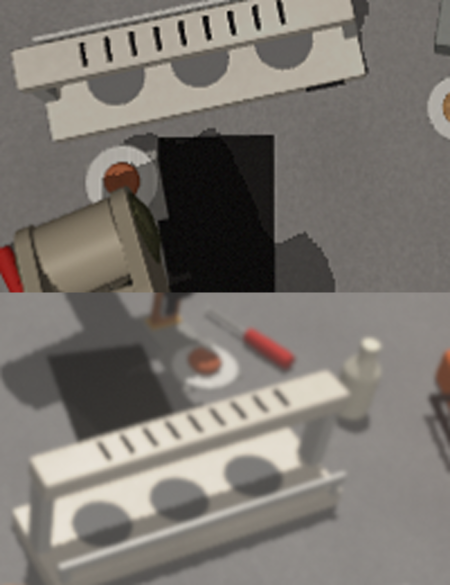

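The ammonite rides level on the fork, about 7 mm left of the fork's centre, so I'll allow for that. Entering pad 2.

Run:
```python
from plan import *
T=lambda b:tcp(pad(2),LY,b,.007)
plan([(*T(.15),.092,LY,-1,.012),(*T(0),.092,LY,-1,.018),(*T(0),.064,LY,-1,.006)])
```

```text
[[0,0,0.0,-0.3,0.0,1.1,-1],[0,0,-0.5,-0.5,0.0,2.3,-1]]
[[0,0,0.0,-0.0,0.6,-0.0,-1],[0,0,0.0,-0.0,1.7,-0.0,-1],[0,0,0.0,-0.0,3.3,-0.0,-1],[0,0,0.0,-0.0,5.0,-0.0,-1],[0,0,0.0,-0.0,6.7,-0.0,-1]]
[[0,0,0.0,-0.0,1.6,-0.0,-1],[0,0,0.0,-0.1,3.3,-0.0,-1],[0,0,0.0,-0.1,5.0,-0.0,-1],[0,0,0.0,-0.1,6.6,-0.0,-1],[0,0,0.0,-0.1,7.8,-0.0,-1]]
[[0,0,0.0,0.0,0.5,-0.0,-1]]
[[0,0,0.0,0.0,0.0,0.2,-1],[0,0,0.0,0.0,0.0,0.6,-1],[0,0,0.0,0.0,0.0,1.1,-1],[0,0,0.0,0.0,0.0,1.7,-1],[0,0,0.0,0.0,0.0,2.2,-1]]
[[0,0,0.0,0.0,0.0,0.4,-1],[0,0,0.0,0.0,0.0,0.6,-1]]
end [0.5134, 0.2881, 0.0638, 10.8898]
```

Call:
{"op": "move_arm", "data": {"plan": [[0,0,0,-0.2,0,0.7,-1],[0,0,0,-0.4,0,1.5,-1],[0,0,0,-0.5,0,2.2,-1],[0,0,0,-0.5,0,2.2,-1]]}}

```text
time_s: 13.8
position: [0.3656, 0.2608, 0.0917]
tool_rot: [[-0.18, 0.984, -0.002], [0.984, 0.18, -0.001], [-0.0, -0.002, -1.0]]
ft_force: [1.4, 0.1, -2.7]
grip_width: 0.0127
gripper_force: 98.1
```

Call:
{"op": "move_arm", "data": {"plan": [[0,0,0,0,0.6,0,-1],[0,0,0,0,1.7,0,-1],[0,0,0,0,3.3,0,-1],[0,0,0,0,5,0,-1],[0,0,0,0,6.7,0,-1]]}}

```text
time_s: 14.3
position: [0.4337, 0.2738, 0.0932]
tool_rot: [[-0.181, 0.983, 0.001], [0.983, 0.181, 0.0], [0.0, 0.001, -1.0]]
ft_force: [-0.3, -0.5, -3.7]
grip_width: 0.0129
gripper_force: 98.0
```

Call:
{"op": "move_arm", "data": {"plan": [[0,0,0,0,1.6,0,-1],[0,0,0,0,3.3,0,-1],[0,0,0,0,5,0,-1],[0,0,0,0,6.6,0,-1],[0,0,0,0,7.8,0,-1]]}}

```text
time_s: 14.8
position: [0.5106, 0.2878, 0.0929]
tool_rot: [[-0.181, 0.984, 0.001], [0.984, 0.181, 0.0], [0.0, 0.001, -1.0]]
ft_force: [-0.0, 0.1, -3.4]
grip_width: 0.0125
gripper_force: 98.1
```

Call:
{"op": "move_arm", "data": {"plan": [[0,0,0,0,0.4,0,-1],[0,0,0,0,0.5,0.4,-1],[0,0,0,0,0.5,0.8,-1],[0,0,0,0,0.5,1.2,-1],[0,0,0,0,0.5,1.6,-1]]}}

```text
time_s: 15.3
position: [0.5132, 0.2885, 0.0765]
tool_rot: [[-0.181, 0.983, -0.0], [0.983, 0.181, -0.0], [-0.0, -0.001, -1.0]]
ft_force: [-0.2, 0.3, -3.4]
grip_width: 0.0127
gripper_force: 98.0
```

Run:
```python
from plan import *
s=env.observe(); print(s["time_s"],s["position"],s["tool_rot"].round(3).tolist(),s["ft_force"])
a=np.radians(LY)
for n in ("top","scene"):
    p=env.get_image(n)
    for o in disc_masks(p,"stand_a",s["position"][2]-.024+.007):
        if o[3]>0: print(n,o)
p=env.get_image("scene");cv2.imwrite("pics/m6.png",cv2.resize(p["color"][190:310,330:500,::-1],None,fx=4,fy=4,interpolation=cv2.INTER_CUBIC))
print(pad(2))
```

```text
15.3 [0.51317906 0.28845672 0.07647244] [[-0.181, 0.983, -0.0], [0.983, 0.181, -0.0], [-0.0, -0.001, -1.0]] [-0.17727071  0.29510713 -3.36222698]
scene (0.65, [442, 246, 30, 23], 0.6163, 0.314, 0.0463, [121, 110, 103])
[0.616271   0.31470519]
```

View pics/m6.png

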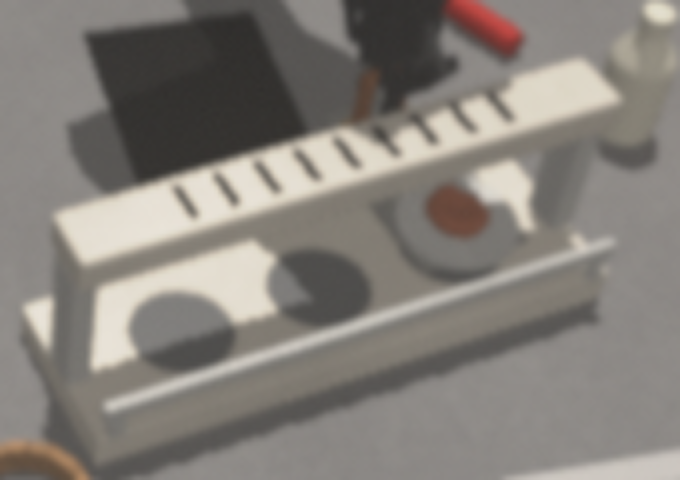

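The ammonite is over pad 2 and matches the pad centre to about 1 mm. Lowering and backing out.

Call:
{"op": "move_arm", "data": {"plan": [[0,0,0,0,0,0.3,-1],[0,0,0,0,0,0.5,-1],[0,0,0,0,0,0.7,-1],[0,0,0,0,0,1.0,-1],[0,0,0,0,0,1.25,-1]]}}

```text
time_s: 16.05
position: [0.5138, 0.2885, 0.0643]
tool_rot: [[-0.181, 0.983, 0.001], [0.983, 0.181, 0.0], [0.0, 0.001, -1.0]]
ft_force: [0.2, -0.5, -1.5]
grip_width: 0.0131
gripper_force: 98.3
```

Call:
{"op": "move_arm", "data": {"plan": [[0,0,0,0,0,0,-1],[0,0,0,0,-0.5,0,-1],[0,0,0,0,-1.5,0,-1],[0,0,0,0,-3,0,-1],[0,0,0,0,-4.5,0,-1]]}}

```text
time_s: 16.55
position: [0.4681, 0.2801, 0.0645]
tool_rot: [[-0.181, 0.983, -0.0], [0.983, 0.181, -0.0], [0.0, -0.0, -1.0]]
ft_force: [0.2, 0.3, -1.8]
grip_width: 0.0126
gripper_force: 98.3
```

Call:
{"op": "move_arm", "data": {"plan": [[0,0,0,0,-2,0,-1],[0,0,0,0,-4,0,-1],[0,0,0,0,-6.5,0,-1],[0,0,0,0,-9,0,-1],[0,0,0,0,-9,0,-1]]}}

```text
time_s: 17.05
position: [0.3771, 0.2634, 0.0645]
tool_rot: [[-0.182, 0.983, -0.003], [0.983, 0.182, -0.001], [-0.0, -0.003, -1.0]]
ft_force: [0.1, 0.3, -1.9]
grip_width: 0.0127
gripper_force: 98.3
```

Run:
```python
from plan import *
s=env.observe(); print(s["time_s"],s["position"],s["ft_force"])
for n in ("top","scene"):
    p=env.get_image(n)
    for z in (.023,.053): print(n,z,[o[2:] for o in disc_masks(p,"stand_a",z) if (o[3]>0)==(z>.03)])
F=(.4985,-.376); h=-28
a=tcp(F,h,.09)
plan([(*a,.11,h,-1,.035)])
```

```text
17.05 [0.37712468 0.26338049 0.0645457 ] [ 0.11750853  0.32048529 -1.89227   ]
top 0.023 [(0.5609, -0.1264, 0.0444, [159, 148, 135]), (0.3674, -0.6273, 0.0441, [88, 42, 101]), (0.8404, -0.1592, 0.0467, [88, 44, 101]), (0.1838, -0.3564, 0.0445, [96, 51, 108]), (0.497, -0.3762, 0.0454, [143, 138, 131])]
top 0.053 [(0.6035, 0.31, 0.0439, [153, 141, 132])]
scene 0.023 [(0.4985, -0.3786, 0.0487, [174, 170, 163]), (0.5594, -0.1287, 0.0463, [193, 182, 169]), (0.3656, -0.6269, 0.0475, [108, 70, 123]), (0.178, -0.3591, 0.0498, [112, 77, 125]), (0.8391, -0.1582, 0.046, [127, 83, 141])]
scene 0.053 [(0.6154, 0.3159, 0.0476, [146, 134, 126])]
[[0,0,1.0,-1.1,-0.3,-0.1,-1],[0,0,2.5,-3.3,-1.0,-0.3,-1],[0,0,5.0,-6.6,-1.9,-0.6,-1],[0,0,7.0,-9.9,-2.9,-0.9,-1],[0,0,9.5,-13.2,-3.9,-1.1,-1]]
[[0,0,2.5,-3.5,-0.4,-0.3,-1],[0,0,5.0,-6.9,-0.8,-0.6,-1],[0,0,7.5,-10.3,-1.2,-0.9,-1],[0,0,9.5,-13.8,-1.6,-1.2,-1],[0,0,12.0,-17.2,-2.0,-1.5,-1]]
[[0,0,2.5,-3.4,0.3,-0.2,-1],[0,0,5.0,-6.9,0.6,-0.5,-1],[0,0,7.5,-10.3,0.9,-0.8,-1],[0,0,9.5,-13.7,1.2,-1.1,-1],[0,0,12.0,-17.2,1.5,-1.4,-1]]
[[0,0,2.5,-3.3,1.0,-0.3,-1],[0,0,4.0,-5.5,1.7,-0.5,-1],[0,0,5.0,-6.6,2.1,-0.6,-1]]
end [0.3249, -0.2857, 0.1104, -28.0793]
```

Call:
{"op": "move_arm", "data": {"plan": [[0,0,1,-1.1,-0.3,-0.1,-1],[0,0,2.5,-3.3,-1,-0.3,-1],[0,0,5,-6.6,-1.9,-0.6,-1],[0,0,7,-9.9,-2.9,-0.9,-1],[0,0,9.5,-13.2,-3.9,-1.1,-1]]}}

```text
time_s: 17.85
position: [0.3661, 0.1254, 0.0756]
tool_rot: [[-0.014, 1.0, 0.0], [1.0, 0.014, -0.0], [-0.0, 0.0, -1.0]]
ft_force: [-0.0, -1.0, -0.7]
grip_width: 0.0128
gripper_force: 98.3
```

Call:
{"op": "move_arm", "data": {"plan": [[0,0,2.5,-3.5,-0.4,-0.3,-1],[0,0,5,-6.9,-0.8,-0.6,-1],[0,0,7.5,-10.3,-1.2,-0.9,-1],[0,0,9.5,-13.8,-1.6,-1.2,-1],[0,0,12,-17.2,-2,-1.5,-1]]}}

```text
time_s: 18.35
position: [0.3486, -0.0471, 0.0906]
tool_rot: [[0.195, 0.981, 0.0], [0.981, -0.195, -0.0], [-0.0, 0.0, -1.0]]
ft_force: [1.4, -0.4, -1.4]
grip_width: 0.0128
gripper_force: 98.3
```

Call:
{"op": "move_arm", "data": {"plan": [[0,0,2.5,-3.4,0.3,-0.2,-1],[0,0,5,-6.9,0.6,-0.5,-1],[0,0,7.5,-10.3,0.9,-0.8,-1],[0,0,9.5,-13.7,1.2,-1.1,-1],[0,0,12,-17.2,1.5,-1.4,-1]]}}

```text
time_s: 18.85
position: [0.3299, -0.2186, 0.1046]
tool_rot: [[0.395, 0.919, -0.0], [0.919, -0.395, -0.0], [-0.0, -0.0, -1.0]]
ft_force: [1.2, 0.8, -0.7]
grip_width: 0.0132
gripper_force: 98.3
```

Call:
{"op": "move_arm", "data": {"plan": [[0,0,2.5,-3.3,1,-0.3,-1],[0,0,4,-5.5,1.7,-0.5,-1],[0,0,5,-6.6,2.1,-0.6,-1],[0,0,5,-6.6,2.1,-0.6,-1],[0,0,5,-6.6,2.1,-0.6,-1]]}}

```text
time_s: 19.35
position: [0.324, -0.2848, 0.1101]
tool_rot: [[0.47, 0.883, -0.001], [0.883, -0.47, 0.001], [0.001, -0.001, -1.0]]
ft_force: [0.5, 0.1, -3.1]
grip_width: 0.013
gripper_force: 98.3
```

Run:
```python
from plan import *
stands()
F=(.498,-.3768); h=-28
plan([(*tcp(F,h,.09),.0315,h,-1,.02),(*tcp(F,h),.0315,h,-1,.016)])
```

```text
top [(0.5624, -0.1288, 0.0451, [154, 144, 131]), (0.498, -0.3751, 0.0446, [144, 139, 132]), (0.8376, -0.1592, 0.0457, [88, 44, 101]), (0.6099, 0.315, 0.0404, [157, 144, 135]), (0.3666, -0.6263, 0.0452, [87, 43, 100]), (0.1843, -0.3551, 0.0426, [96, 50, 109])]
scene [(0.3651, -0.6281, 0.0471, [111, 72, 126]), (0.1806, -0.3604, 0.0448, [109, 70, 124]), (0.8388, -0.1589, 0.0469, [129, 85, 144]), (0.4972, -0.3753, 0.0454, [178, 174, 167]), (0.5589, -0.1257, 0.0453, [194, 183, 169]), (0.5904, 0.3323, 0.0478, [147, 134, 126])]
[[0,0,0.0,-0.0,0.0,0.7,-1],[0,0,0.0,-0.0,0.0,2.0,-1],[0,0,0.0,-0.1,0.0,3.9,-1],[0,0,0.0,-0.1,0.0,5.9,-1],[0,0,0.0,-0.1,0.0,7.2,-1]]
[[0,0,0.0,-0.0,0.0,0.7,-1]]
[[0,0,0.0,-0.0,0.5,-0.0,-1],[0,0,0.0,-0.0,1.5,-0.0,-1],[0,0,0.0,-0.0,3.0,-0.0,-1],[0,0,0.0,-0.0,4.5,-0.0,-1],[0,0,0.0,-0.0,6.0,-0.0,-1]]
[[0,0,0.0,-0.0,1.5,-0.0,-1],[0,0,0.0,-0.0,2.5,-0.0,-1],[0,0,0.0,-0.0,3.0,-0.0,-1]]
end [0.4034, -0.3279, 0.0314, -27.9887]
```

Call:
{"op": "move_arm", "data": {"plan": [[0,0,0,0,0,1,-1],[0,0,0,0,0,3,-1],[0,0,0,0,0,5,-1],[0,0,0,0,0,7,-1],[0,0,0,0,0,7.9,-1]]}}

```text
time_s: 20.05
position: [0.3239, -0.2848, 0.0297]
tool_rot: [[0.47, 0.883, -0.002], [0.883, -0.47, 0.002], [0.001, -0.002, -1.0]]
ft_force: [0.8, -0.2, -1.5]
grip_width: 0.0132
gripper_force: 98.2
```

Call:
{"op": "move_arm", "data": {"plan": [[0,0,0,0,0.5,0,-1],[0,0,0,0,1.5,0,-1],[0,0,0,0,3,0,-1],[0,0,0,0,4.5,0,-1],[0,0,0,0,6,0,-1]]}}

```text
time_s: 20.55
position: [0.3789, -0.315, 0.0324]
tool_rot: [[0.47, 0.882, 0.002], [0.882, -0.47, -0.002], [-0.001, 0.002, -1.0]]
ft_force: [-0.0, -0.0, -1.7]
grip_width: 0.013
gripper_force: 98.2
```

Call:
{"op": "move_arm", "data": {"plan": [[0,0,0,0,1.5,0,-1],[0,0,0,0,2.5,0,-1],[0,0,0,0,3,0,-1],[0,0,0,0,3,0,-1]]}}

```text
time_s: 20.95
position: [0.4043, -0.3284, 0.0316]
tool_rot: [[0.47, 0.883, 0.0], [0.883, -0.47, -0.001], [-0.0, 0.001, -1.0]]
ft_force: [0.6, 1.0, -1.7]
grip_width: 0.0127
gripper_force: 98.2
```

Run:
```python
from plan import *
s=env.observe(); print(s["position"],s["ft_force"]); print("fork",s["position"][:2]+.106*s["tool_rot"][:2,1])
stands()
plan([(*tcp(pad(1),LY,.15),.115,LY,-1,.022)],start=[*s["position"][:2],.129,-28])
```

```text
[ 0.40428059 -0.32837764  0.03162388] [ 0.56575459  1.02152085 -1.67784322]
fork [ 0.49783469 -0.37821361]
top [(0.3677, -0.6271, 0.0439, [87, 42, 101]), (0.8397, -0.1594, 0.0451, [88, 43, 101]), (0.1838, -0.3557, 0.0441, [96, 50, 108]), (0.5619, -0.1293, 0.0439, [96, 89, 80]), (0.6114, 0.3165, 0.0422, [159, 148, 139]), (0.5029, -0.379, 0.0433, [126, 123, 117])]
scene [(0.5577, -0.1278, 0.0462, [115, 109, 101]), (0.3661, -0.6269, 0.0481, [111, 73, 125]), (0.839, -0.1581, 0.0459, [130, 85, 145]), (0.5885, 0.3325, 0.0503, [149, 137, 129])]
[[0,0,-0.5,0.6,-0.4,0.0,-1],[0,0,-1.5,1.8,-1.1,0.1,-1],[0,0,-3.5,3.7,-2.1,0.1,-1],[0,0,-5.0,5.5,-3.2,0.2,-1],[0,0,-6.5,7.3,-4.3,0.2,-1]]
[[0,0,-2.0,1.9,-0.8,0.1,-1],[0,0,-3.5,3.9,-1.7,0.2,-1],[0,0,-5.5,5.8,-2.5,0.2,-1],[0,0,-7.0,7.8,-3.4,0.3,-1],[0,0,-8.5,9.7,-4.2,0.3,-1]]
[[0,0,-2.0,2.0,-0.6,0.1,-1],[0,0,-3.5,4.1,-1.1,0.2,-1],[0,0,-5.0,6.1,-1.7,0.2,-1],[0,0,-7.0,8.2,-2.2,0.3,-1],[0,0,-8.5,10.2,-2.8,0.4,-1]]
[[0,0,-1.5,2.1,-0.3,0.0,-1],[0,0,-3.5,4.2,-0.5,0.1,-1],[0,0,-5.0,6.3,-0.7,0.1,-1],[0,0,-6.5,8.4,-1.0,0.2,-1],[0,0,-8.5,10.5,-1.2,0.3,-1]]
[[0,0,-1.5,2.1,0.0,0.0,-1],[0,0,-3.5,4.3,0.1,0.1,-1],[0,0,-5.0,6.4,0.2,0.1,-1],[0,0,-6.0,7.8,0.2,0.2,-1],[0,0,-6.5,8.5,0.2,0.2,-1]]
end [0.3851, 0.1581, 0.115, 10.5]
```

Call:
{"op": "move_arm", "data": {"plan": [[0,0,0,0,0,-0.4,-1],[0,0,0,0,0,-0.8,-1],[0,0,0,0,0,-1.1,-1],[0,0,0,0,0,-1.4,-1],[0,0,0,0,0,-1.8,-1]]}}

```text
time_s: 21.65
position: [0.4036, -0.328, 0.0495]
tool_rot: [[0.471, 0.882, -0.0], [0.882, -0.471, 0.0], [0.0, -0.001, -1.0]]
ft_force: [-0.3, -0.1, -2.8]
grip_width: 0.013
gripper_force: 98.0
```

Call:
{"op": "move_arm", "data": {"plan": [[0,0,0,0,0,-0.8,-1],[0,0,0,0,0,-2.3,-1],[0,0,0,0,0,-4.3,-1],[0,0,0,0,0,-6.3,-1],[0,0,0,0,0,-7.9,-1]]}}

```text
time_s: 22.15
position: [0.4038, -0.3282, 0.13]
tool_rot: [[0.47, 0.882, 0.001], [0.882, -0.47, -0.001], [-0.0, 0.001, -1.0]]
ft_force: [-0.4, -0.8, -2.9]
grip_width: 0.0129
gripper_force: 98.2
```

Call:
{"op": "move_arm", "data": {"plan": [[0,0,-0.5,0.6,-0.4,0,-1],[0,0,-1.5,1.8,-1.1,0.1,-1],[0,0,-3.5,3.7,-2.1,0.1,-1],[0,0,-5,5.5,-3.2,0.2,-1],[0,0,-6.5,7.3,-4.3,0.2,-1]]}}

```text
time_s: 22.65
position: [0.3993, -0.241, 0.1251]
tool_rot: [[0.366, 0.931, -0.002], [0.931, -0.366, 0.002], [0.001, -0.003, -1.0]]
ft_force: [-0.0, 0.2, -3.0]
grip_width: 0.0129
gripper_force: 98.1
```

Call:
{"op": "move_arm", "data": {"plan": [[0,0,-2,1.9,-0.8,0.1,-1],[0,0,-3.5,3.9,-1.7,0.2,-1],[0,0,-5.5,5.8,-2.5,0.2,-1],[0,0,-7,7.8,-3.4,0.3,-1],[0,0,-8.5,9.7,-4.2,0.3,-1]]}}

```text
time_s: 23.15
position: [0.3955, -0.1355, 0.1223]
tool_rot: [[0.224, 0.975, -0.002], [0.975, -0.224, 0.002], [0.001, -0.003, -1.0]]
ft_force: [0.7, -0.3, -4.4]
grip_width: 0.0128
gripper_force: 98.0
```

Call:
{"op": "move_arm", "data": {"plan": [[0,0,-2,2,-0.6,0.1,-1],[0,0,-3.5,4.1,-1.1,0.2,-1],[0,0,-5,6.1,-1.7,0.2,-1],[0,0,-7,8.2,-2.2,0.3,-1],[0,0,-8.5,10.2,-2.8,0.4,-1]]}}

```text
time_s: 23.65
position: [0.3912, -0.0302, 0.1185]
tool_rot: [[0.077, 0.997, -0.002], [0.997, -0.077, 0.001], [0.001, -0.002, -1.0]]
ft_force: [0.2, -0.6, -2.9]
grip_width: 0.0126
gripper_force: 98.1
```

Call:
{"op": "move_arm", "data": {"plan": [[0,0,-1.5,2.1,-0.3,0,-1],[0,0,-3.5,4.2,-0.5,0.1,-1],[0,0,-5,6.3,-0.7,0.1,-1],[0,0,-6.5,8.4,-1,0.2,-1],[0,0,-8.5,10.5,-1.2,0.3,-1]]}}

```text
time_s: 24.15
position: [0.3872, 0.0751, 0.1155]
tool_rot: [[-0.071, 0.997, -0.002], [0.997, 0.071, 0.0], [0.001, -0.002, -1.0]]
ft_force: [-0.7, 0.1, -3.5]
grip_width: 0.013
gripper_force: 98.1
```

Call:
{"op": "move_arm", "data": {"plan": [[0,0,-1.5,2.1,0,0,-1],[0,0,-3.5,4.3,0.1,0.1,-1],[0,0,-5,6.4,0.2,0.1,-1],[0,0,-6,7.8,0.2,0.2,-1],[0,0,-6.5,8.5,0.2,0.2,-1]]}}

```text
time_s: 24.65
position: [0.3833, 0.1597, 0.1135]
tool_rot: [[-0.184, 0.983, -0.003], [0.983, 0.184, 0.0], [0.0, -0.003, -1.0]]
ft_force: [-0.1, 0.9, -4.2]
grip_width: 0.0132
gripper_force: 98.1
```

```bash
cat >> plan.py <<'E'
def held():
    """held stand's place relative to the hand (along, left)"""
    s=env.observe(); z=s["position"][2]-.024+.007; h=s["tool_rot"][:2,1]; n=np.array([-h[1],h[0]])
    print(s["time_s"],s["position"].round(4),s["ft_force"].round(1),np.degrees(np.arctan2(h[1],h[0])).round(2))
    for c in ("top","scene"):
        for o in disc_masks(env.get_image(c),"stand_a",z):
            v=np.array(o[2:4])-s["position"][:2]
            if np.linalg.norm(v)<.14 and o[4]<.06: print(c,o[:1]+o[2:],"along",(v@h).round(4),"left",(v@n).round(4))
E
python3 - <<'E'
from plan import *
held()
E
```

```text
24.65 [0.3833 0.1597 0.1135] [-0.1  0.9 -4.2] 10.6
top (0.71, 0.4859, 0.1838, 0.0459, [104, 101, 95]) along 0.1053 left 0.0048
scene (0.63, 0.4869, 0.1844, 0.0455, [136, 132, 127]) along 0.1064 left 0.0052
```

Run:
```python
from plan import *
T=lambda b:tcp(pad(1),LY,b,.005)
plan([(*T(.15),.092,LY,-1,.009),(*T(0),.092,LY,-1,.018)])
```

```text
[[0,0,0.0,-0.1,0.0,0.7,-1],[0,0,0.0,-0.3,0.0,1.5,-1],[0,0,0.0,-0.4,0.1,2.2,-1]]
[[0,0,0.0,0.0,0.5,0.0,-1],[0,0,0.0,0.0,1.7,0.0,-1],[0,0,0.0,0.0,3.3,0.0,-1],[0,0,0.0,0.0,5.0,0.0,-1],[0,0,0.0,0.0,6.6,0.0,-1]]
[[0,0,0.0,0.0,1.7,0.0,-1],[0,0,0.0,0.0,3.4,0.0,-1],[0,0,0.0,0.0,5.0,0.0,-1],[0,0,0.0,0.1,6.7,0.0,-1],[0,0,0.0,0.1,7.8,0.0,-1]]
[[0,0,0.0,-0.0,0.6,0.0,-1]]
end [0.5337, 0.1826, 0.0921, 10.4352]
```

Call:
{"op": "move_arm", "data": {"plan": [[0,0,0,-0.1,0,0.7,-1],[0,0,0,-0.3,0,1.4,-1],[0,0,0,-0.4,0.1,2.1,-1],[0,0,0,-0.4,0.1,2.1,-1]]}}

```text
time_s: 25.25
position: [0.3865, 0.1542, 0.0923]
tool_rot: [[-0.18, 0.984, -0.002], [0.984, 0.18, -0.0], [0.0, -0.002, -1.0]]
ft_force: [0.0, 0.5, -4.1]
grip_width: 0.0126
gripper_force: 98.2
```

Call:
{"op": "move_arm", "data": {"plan": [[0,0,0,0,0.5,0,-1],[0,0,0,0,1.7,0,-1],[0,0,0,0,3.3,0,-1],[0,0,0,0,5,0,-1],[0,0,0,0,6.6,0,-1]]}}

```text
time_s: 25.75
position: [0.453, 0.1668, 0.0936]
tool_rot: [[-0.181, 0.983, 0.001], [0.983, 0.181, 0.0], [-0.0, 0.001, -1.0]]
ft_force: [-0.4, 0.0, -3.4]
grip_width: 0.0124
gripper_force: 98.2
```

Call:
{"op": "move_arm", "data": {"plan": [[0,0,0,0,1.7,0,-1],[0,0,0,0,3.4,0,-1],[0,0,0,0,5,0,-1],[0,0,0,0,6.7,0,-1],[0,0,0,0,7.8,0,-1]]}}

```text
time_s: 26.25
position: [0.5299, 0.1809, 0.0934]
tool_rot: [[-0.181, 0.983, 0.001], [0.983, 0.181, 0.0], [-0.0, 0.001, -1.0]]
ft_force: [-0.4, 0.2, -3.3]
grip_width: 0.0128
gripper_force: 98.1
```

Call:
{"op": "move_arm", "data": {"plan": [[0,0,0,0,0.5,0,-1],[0,0,0,0,0.6,0.4,-1],[0,0,0,0,0.6,0.8,-1],[0,0,0,0,0.6,1.2,-1],[0,0,0,0,0.6,1.5,-1]]}}

```text
time_s: 26.75
position: [0.5338, 0.1818, 0.0779]
tool_rot: [[-0.181, 0.983, -0.001], [0.983, 0.181, -0.0], [0.0, -0.001, -1.0]]
ft_force: [-0.6, 0.8, -4.1]
grip_width: 0.0129
gripper_force: 98.1
```

Run:
```python
from plan import *
held(); print(pad(1))
```

```text
26.75 [0.5338 0.1818 0.0779] [-0.6  0.8 -4.1] 10.44
scene (0.82, 0.6389, 0.2053, 0.0476, [112, 108, 104]) along 0.1076 left 0.0041
[0.6366 0.2066]
```

Call:
{"op": "move_arm", "data": {"plan": [[0,0,0,0,0,0.4,-1],[0,0,0,0,0,0.6,-1],[0,0,0,0,0,0.8,-1],[0,0,0,0,0,1.1,-1],[0,0,0,0,0,1.35,-1]]}}

```text
time_s: 27.45
position: [0.5345, 0.1818, 0.0648]
tool_rot: [[-0.181, 0.983, 0.001], [0.983, 0.181, 0.0], [-0.0, 0.001, -1.0]]
ft_force: [-0.7, -0.3, -1.3]
grip_width: 0.0128
gripper_force: 98.3
```

Call:
{"op": "move_arm", "data": {"plan": [[0,0,0,0,0,0,-1],[0,0,0,0,-0.5,0,-1],[0,0,0,0,-1.5,0,-1],[0,0,0,0,-3,0,-1],[0,0,0,0,-4.5,0,-1]]}}

```text
time_s: 27.95
position: [0.4888, 0.1735, 0.065]
tool_rot: [[-0.181, 0.983, -0.0], [0.983, 0.181, -0.0], [-0.0, -0.0, -1.0]]
ft_force: [0.0, -0.3, -1.0]
grip_width: 0.0129
gripper_force: 98.3
```

Call:
{"op": "move_arm", "data": {"plan": [[0,0,0,0,-2,0,-1],[0,0,0,0,-4,0,-1],[0,0,0,0,-6.5,0,-1],[0,0,0,0,-9,0,-1],[0,0,0,0,-9,0,-1]]}}

```text
time_s: 28.45
position: [0.3978, 0.1571, 0.065]
tool_rot: [[-0.181, 0.983, -0.003], [0.983, 0.181, -0.0], [0.0, -0.003, -1.0]]
ft_force: [0.7, -0.1, -1.6]
grip_width: 0.013
gripper_force: 98.3
```

Run:
```python
from plan import *
s=env.observe(); print(s["time_s"],s["position"],s["ft_force"])
for n in ("top","scene"):
    p=env.get_image(n)
    for z in (.023,.053): print(n,z,[o[2:] for o in disc_masks(p,"stand_a",z) if (o[3]>0)==(z>.03)])
F=(.560,-.128); h=-11
plan([(*tcp(F,h,.09),.11,h,-1,.035)])
```

```text
28.45 [0.39782846 0.15706477 0.06498641] [ 0.7369495  -0.09809949 -1.58518072]
top 0.023 [(0.3678, -0.6274, 0.0429, [85, 41, 99]), (0.561, -0.13, 0.0451, [155, 146, 133]), (0.8397, -0.1595, 0.0436, [85, 40, 99]), (0.1838, -0.3557, 0.0449, [93, 49, 105])]
top 0.053 [(0.6064, 0.31, 0.0411, [151, 139, 130]), (0.6253, 0.2013, 0.0415, [143, 139, 132])]
scene 0.023 [(0.8375, -0.1585, 0.0474, [126, 82, 140]), (0.1791, -0.3562, 0.047, [110, 74, 123]), (0.3631, -0.6278, 0.048, [108, 70, 122]), (0.5596, -0.128, 0.0456, [194, 183, 170]), (0.3302, -0.5373, 0.0829, [106, 83, 69])]
scene 0.053 [(0.6161, 0.3153, 0.0476, [144, 132, 124]), (0.6359, 0.2073, 0.0461, [137, 134, 128])]
[[0,0,1.0,-1.0,-0.3,-0.2,-1],[0,0,2.5,-3.0,-1.0,-0.6,-1],[0,0,5.5,-6.0,-2.0,-1.1,-1],[0,0,8.0,-9.0,-3.0,-1.7,-1],[0,0,10.5,-11.9,-4.0,-2.3,-1]]
[[0,0,3.0,-3.2,-0.4,-0.5,-1],[0,0,5.5,-6.3,-0.8,-1.1,-1],[0,0,8.5,-9.4,-1.3,-1.6,-1],[0,0,10.0,-11.5,-1.6,-2.0,-1],[0,0,11.0,-12.5,-1.7,-2.2,-1]]
end [0.3673, -0.0918, 0.1099, -11.0698]
```

Call:
{"op": "move_arm", "data": {"plan": [[0,0,1,-1,-0.3,-0.2,-1],[0,0,2.5,-3,-1,-0.6,-1],[0,0,5.5,-6,-2,-1.1,-1],[0,0,8,-9,-3,-1.7,-1],[0,0,10.5,-11.9,-4,-2.3,-1]]}}

```text
time_s: 29.25
position: [0.3835, 0.0314, 0.0882]
tool_rot: [[0.004, 1.0, 0.0], [1.0, -0.004, -0.0], [-0.0, 0.0, -1.0]]
ft_force: [0.2, -0.4, -1.2]
grip_width: 0.0131
gripper_force: 98.3
```

Call:
{"op": "move_arm", "data": {"plan": [[0,0,3,-3.2,-0.4,-0.5,-1],[0,0,5.5,-6.3,-0.8,-1.1,-1],[0,0,8.5,-9.4,-1.3,-1.6,-1],[0,0,10,-11.5,-1.6,-2,-1],[0,0,11,-12.5,-1.7,-2.2,-1]]}}

```text
time_s: 29.75
position: [0.3665, -0.0939, 0.1103]
tool_rot: [[0.196, 0.981, 0.001], [0.981, -0.196, -0.001], [-0.001, 0.001, -1.0]]
ft_force: [0.1, 0.9, -1.8]
grip_width: 0.0129
gripper_force: 98.3
```

Call:
{"op": "move_arm", "data": {"plan": [[0,0,0,0,0,0,-1],[0,0,0,0,0,1,-1],[0,0,0,0,0,2,-1],[0,0,0,0,0,2.5,-1],[0,0,0,0,0,2.5,-1]]}}

```text
time_s: 30.25
position: [0.3664, -0.0911, 0.0844]
tool_rot: [[0.191, 0.982, -0.001], [0.982, -0.191, 0.001], [0.001, -0.002, -1.0]]
ft_force: [0.4, 0.2, -1.7]
grip_width: 0.0131
gripper_force: 98.4
```

Run:
```python
from plan import *
print(env.observe()["position"]); stands()
F=(.5603,-.129); h=-11
plan([(*tcp(F,h,.09),.0315,h,-1,.015),(*tcp(F,h),.0315,h,-1,.016)])
```

```text
[ 0.36637587 -0.09106012  0.08437941]
top [(0.6114, 0.318, 0.0436, [155, 143, 133]), (0.6321, 0.2059, 0.0416, [147, 143, 136]), (0.5612, -0.1292, 0.044, [158, 148, 135]), (0.367, -0.6287, 0.0436, [87, 42, 101]), (0.1851, -0.3548, 0.0431, [95, 49, 107]), (0.8393, -0.1585, 0.0456, [87, 42, 100])]
scene [(0.8391, -0.158, 0.0465, [127, 84, 141]), (0.1816, -0.3587, 0.0486, [110, 75, 123]), (0.5907, 0.3295, 0.0494, [145, 133, 125]), (0.6126, 0.2184, 0.0501, [139, 136, 130]), (0.3646, -0.6276, 0.0496, [110, 73, 124]), (0.5581, -0.1291, 0.0462, [191, 180, 167]), (0.7708, -0.0399, 0.0519, [133, 108, 85])]
[[0,0,0.0,-0.0,0.0,0.4,-1],[0,0,0.0,-0.0,0.0,1.3,-1],[0,0,0.0,-0.0,0.0,2.7,-1],[0,0,0.0,-0.1,0.1,4.0,-1],[0,0,0.0,-0.1,0.1,4.9,-1]]
[[0,0,0.0,0.0,-0.0,0.5,-1]]
[[0,0,0.0,0.0,0.5,-0.0,-1],[0,0,0.0,0.0,1.5,-0.0,-1],[0,0,0.0,0.0,3.0,-0.0,-1],[0,0,0.0,0.0,4.5,-0.0,-1],[0,0,0.0,0.0,6.0,-0.0,-1]]
[[0,0,0.0,0.0,1.5,-0.0,-1],[0,0,0.0,0.0,2.5,-0.0,-1],[0,0,0.0,0.0,3.0,-0.0,-1]]
end [0.456, -0.1102, 0.0312, -11.046]
```

Call:
{"op": "move_arm", "data": {"plan": [[0,0,0,0,0,1,-1],[0,0,0,0,0,2.3,-1],[0,0,0,0,0.1,3.7,-1],[0,0,0,-0.1,0.1,4.8,-1],[0,0,0,-0.1,0.1,5.3,-1]]}}

```text
time_s: 30.95
position: [0.3674, -0.0931, 0.0315]
tool_rot: [[0.192, 0.981, -0.0], [0.981, -0.192, 0.0], [0.0, -0.0, -1.0]]
ft_force: [-0.4, -0.5, -1.6]
grip_width: 0.013
gripper_force: 98.4
```

Call:
{"op": "move_arm", "data": {"plan": [[0,0,0,0,0.5,0,-1],[0,0,0,0,1.5,0,-1],[0,0,0,0,3,0,-1],[0,0,0,0,4.5,0,-1],[0,0,0,0,6,0,-1]]}}

```text
time_s: 31.45
position: [0.4281, -0.105, 0.0326]
tool_rot: [[0.192, 0.981, 0.002], [0.981, -0.192, -0.001], [-0.001, 0.002, -1.0]]
ft_force: [-1.0, 0.3, -2.3]
grip_width: 0.0129
gripper_force: 98.4
```

Call:
{"op": "move_arm", "data": {"plan": [[0,0,0,0,1.5,0,-1],[0,0,0,0,2.5,0,-1],[0,0,0,0,3,0,-1],[0,0,0,0,3,0,-1]]}}

```text
time_s: 31.85
position: [0.4562, -0.1104, 0.032]
tool_rot: [[0.192, 0.981, 0.0], [0.981, -0.192, -0.0], [-0.0, 0.0, -1.0]]
ft_force: [-0.2, -0.6, -2.2]
grip_width: 0.0128
gripper_force: 98.4
```

Call:
{"op": "move_arm", "data": {"plan": [[0,0,0,0,0,-0.4,-1],[0,0,0,0,0,-0.8,-1],[0,0,0,0,0,-1.1,-1],[0,0,0,0,0,-1.4,-1],[0,0,0,0,0,-1.8,-1]]}}

```text
time_s: 32.35
position: [0.4555, -0.1103, 0.0501]
tool_rot: [[0.192, 0.981, -0.001], [0.981, -0.192, 0.0], [0.0, -0.001, -1.0]]
ft_force: [-1.0, 0.3, -3.3]
grip_width: 0.0127
gripper_force: 98.0
```

Run:
```python
from plan import *
held()
s=env.observe()["position"]
plan([(.37,-.05,.115,LY-5,-1,.02),(*tcp(pad(0),LY,.15,.005),.1,LY,-1,.015)],start=[*s[:2],.129,-11])
```

```text
32.35 [ 0.4555 -0.1103  0.0501] [-1.   0.3 -3.3] -11.07
top (0.57, 0.5625, -0.1291, 0.044, [104, 96, 86]) along 0.1087 left 0.0021
scene (0.79, 0.5593, -0.1275, 0.0456, [123, 117, 109]) along 0.1052 left 0.003
[[0,0,-1.0,0.2,-0.5,0.1,-1],[0,0,-3.0,0.7,-1.6,0.2,-1],[0,0,-5.5,1.4,-3.2,0.5,-1],[0,0,-8.5,2.1,-4.8,0.7,-1],[0,0,-11.0,2.9,-6.4,0.9,-1]]
[[0,0,-3.0,1.0,-1.4,0.3,-1],[0,0,-4.5,1.6,-2.4,0.4,-1],[0,0,-5.5,2.0,-2.8,0.5,-1]]
[[0,0,0.0,0.4,0.2,0.1,-1],[0,0,-0.5,1.3,0.6,0.2,-1],[0,0,-1.5,2.6,1.3,0.4,-1],[0,0,-2.0,3.9,1.9,0.6,-1],[0,0,-3.0,5.3,2.6,0.9,-1]]
[[0,0,-0.5,1.2,0.7,0.2,-1],[0,0,-1.5,2.5,1.4,0.4,-1],[0,0,-2.0,3.4,1.9,0.5,-1],[0,0,-2.0,3.8,2.1,0.6,-1]]
end [0.4064, 0.0463, 0.1, 10.5]
```

Call:
{"op": "move_arm", "data": {"plan": [[0,0,0,0,0,-0.8,-1],[0,0,0,0,0,-2.3,-1],[0,0,0,0,0,-4.3,-1],[0,0,0,0,0,-6.3,-1],[0,0,0,0,0,-7.9,-1]]}}

```text
time_s: 33.05
position: [0.4558, -0.1103, 0.1304]
tool_rot: [[0.192, 0.981, 0.001], [0.981, -0.192, -0.0], [-0.0, 0.001, -1.0]]
ft_force: [-0.3, 0.5, -3.6]
grip_width: 0.0128
gripper_force: 98.2
```

Call:
{"op": "move_arm", "data": {"plan": [[0,0,-1,0.2,-0.5,0.1,-1],[0,0,-3,0.7,-1.6,0.2,-1],[0,0,-5.5,1.4,-3.2,0.5,-1],[0,0,-8.5,2.1,-4.8,0.7,-1],[0,0,-11,2.9,-6.4,0.9,-1]]}}

```text
time_s: 33.55
position: [0.3971, -0.0688, 0.119]
tool_rot: [[-0.002, 1.0, -0.002], [1.0, 0.002, 0.001], [0.001, -0.002, -1.0]]
ft_force: [-0.2, -0.3, -3.1]
grip_width: 0.0125
gripper_force: 98.1
```

Call:
{"op": "move_arm", "data": {"plan": [[0,0,-3,1,-1.4,0.3,-1],[0,0,-4.5,1.6,-2.4,0.4,-1],[0,0,-5.5,2,-2.8,0.5,-1]]}}

```text
time_s: 33.85
position: [0.3694, -0.0489, 0.1145]
tool_rot: [[-0.096, 0.995, -0.001], [0.995, 0.096, 0.0], [0.001, -0.001, -1.0]]
ft_force: [0.3, -0.1, -2.9]
grip_width: 0.0128
gripper_force: 98.1
```

Call:
{"op": "move_arm", "data": {"plan": [[0,0,0,0.4,0.2,0.1,-1],[0,0,-0.5,1.3,0.6,0.2,-1],[0,0,-1.5,2.6,1.3,0.4,-1],[0,0,-2,3.9,1.9,0.6,-1],[0,0,-3,5.3,2.6,0.9,-1]]}}

```text
time_s: 34.35
position: [0.3924, 0.0065, 0.1058]
tool_rot: [[-0.147, 0.989, 0.001], [0.989, 0.147, -0.0], [-0.0, 0.001, -1.0]]
ft_force: [1.5, -0.5, -3.6]
grip_width: 0.0132
gripper_force: 98.2
```

Call:
{"op": "move_arm", "data": {"plan": [[0,0,-0.5,1.2,0.7,0.2,-1],[0,0,-1.5,2.5,1.4,0.4,-1],[0,0,-2,3.4,1.9,0.5,-1],[0,0,-2,3.8,2.1,0.6,-1],[0,0,-2,3.8,2.1,0.6,-1]]}}

```text
time_s: 34.85
position: [0.4068, 0.0467, 0.0997]
tool_rot: [[-0.182, 0.983, -0.0], [0.983, 0.182, 0.0], [0.0, -0.0, -1.0]]
ft_force: [-0.7, 0.7, -3.1]
grip_width: 0.0132
gripper_force: 98.2
```

Run:
```python
from plan import *
held()
T=lambda b:tcp(pad(0),LY,b,.005)
plan([(*T(.15),.092,LY,-1,.009),(*T(0),.092,LY,-1,.018)])
```

```text
34.85 [0.4068 0.0467 0.0997] [-0.7  0.7 -3.1] 10.46
top (0.92, 0.5142, 0.0692, 0.0438, [115, 107, 97]) along 0.1097 left 0.0026
scene (0.69, 0.5111, 0.0696, 0.0469, [143, 136, 128]) along 0.1067 left 0.0035
[[0,0,-0.5,0.0,-0.0,0.8,-1]]
[[0,0,0.0,-0.0,0.5,-0.0,-1],[0,0,0.0,-0.0,1.7,-0.0,-1],[0,0,0.0,-0.0,3.3,-0.0,-1],[0,0,0.0,-0.0,5.0,-0.0,-1],[0,0,0.0,-0.0,6.7,-0.0,-1]]
[[0,0,0.0,-0.0,1.6,-0.0,-1],[0,0,0.0,-0.0,3.3,-0.0,-1],[0,0,0.0,-0.0,4.9,-0.0,-1],[0,0,0.0,-0.0,6.6,-0.0,-1],[0,0,0.0,-0.0,7.7,-0.0,-1]]
[[0,0,0.0,-0.0,0.6,-0.0,-1]]
end [0.5539, 0.0743, 0.0919, 10.8882]
```

Call:
{"op": "move_arm", "data": {"plan": [[0,0,0,0.1,0,0.4,-1],[0,0,0,0.2,0,0.7,-1],[0,0,0,0.2,0,0.7,-1]]}}

```text
time_s: 35.35
position: [0.4059, 0.0483, 0.0924]
tool_rot: [[-0.181, 0.984, -0.001], [0.984, 0.181, 0.0], [0.0, -0.001, -1.0]]
ft_force: [-0.1, 0.5, -2.9]
grip_width: 0.0127
gripper_force: 98.0
```

Call:
{"op": "move_arm", "data": {"plan": [[0,0,0,0,0.5,0,-1],[0,0,0,0,1.7,0,-1],[0,0,0,0,3.3,0,-1],[0,0,0,0,5,0,-1],[0,0,0,0,6.6,0,-1]]}}

```text
time_s: 35.85
position: [0.4723, 0.0604, 0.093]
tool_rot: [[-0.181, 0.983, 0.001], [0.983, 0.181, -0.0], [-0.0, 0.001, -1.0]]
ft_force: [-0.3, 0.1, -2.2]
grip_width: 0.0134
gripper_force: 98.2
```

Call:
{"op": "move_arm", "data": {"plan": [[0,0,0,0,1.6,0,-1],[0,0,0,0,3.3,0,-1],[0,0,0,0,4.9,0,-1],[0,0,0,0,6.6,0,-1],[0,0,0,0,7.7,0,-1]]}}

```text
time_s: 36.35
position: [0.5482, 0.0744, 0.0927]
tool_rot: [[-0.181, 0.983, 0.001], [0.983, 0.181, 0.0], [-0.0, 0.001, -1.0]]
ft_force: [0.3, -0.4, -4.2]
grip_width: 0.0131
gripper_force: 98.1
```

Call:
{"op": "move_arm", "data": {"plan": [[0,0,0,0,0.5,0,-1],[0,0,0,0,0.5,0.4,-1],[0,0,0,0,0.5,0.8,-1],[0,0,0,0,0.5,1.2,-1],[0,0,0,0,0.5,1.5,-1]]}}

```text
time_s: 36.85
position: [0.5513, 0.075, 0.0774]
tool_rot: [[-0.181, 0.983, -0.001], [0.983, 0.181, 0.0], [0.0, -0.001, -1.0]]
ft_force: [0.1, 0.5, -3.3]
grip_width: 0.0127
gripper_force: 98.1
```

Run:
```python
from plan import *
held(); print(pad(0))
```

```text
36.85 [0.5513 0.075  0.0774] [ 0.1  0.5 -3.3] 10.43
scene (0.89, 0.6556, 0.0984, 0.0478, [122, 116, 109]) along 0.1068 left 0.0041
[0.656929   0.09849481]
```

Call:
{"op": "move_arm", "data": {"plan": [[0,0,0,0,0,0.4,-1],[0,0,0,0,0,0.6,-1],[0,0,0,0,0,0.8,-1],[0,0,0,0,0,1.1,-1],[0,0,0,0,0,1.3,-1]]}}

```text
time_s: 37.55
position: [0.552, 0.0751, 0.0648]
tool_rot: [[-0.181, 0.983, 0.001], [0.983, 0.181, 0.0], [-0.0, 0.001, -1.0]]
ft_force: [-0.5, 0.6, -0.8]
grip_width: 0.0127
gripper_force: 98.4
```

Call:
{"op": "move_arm", "data": {"plan": [[0,0,0,0,0,0,-1],[0,0,0,0,-0.5,0,-1],[0,0,0,0,-1.5,0,-1],[0,0,0,0,-3,0,-1],[0,0,0,0,-4.5,0,-1]]}}

```text
time_s: 38.05
position: [0.5063, 0.0668, 0.065]
tool_rot: [[-0.181, 0.983, -0.0], [0.983, 0.181, -0.0], [0.0, -0.0, -1.0]]
ft_force: [0.0, 0.2, -1.7]
grip_width: 0.0127
gripper_force: 98.4
```

Call:
{"op": "move_arm", "data": {"plan": [[0,0,0,0,-2,0,-1],[0,0,0,0,-4,0,-1],[0,0,0,0,-6.5,0,-1],[0,0,0,0,-9,0,-1],[0,0,0,0,-11,0,-1]]}}

```text
time_s: 38.55
position: [0.3972, 0.047, 0.0651]
tool_rot: [[-0.181, 0.983, -0.0], [0.983, 0.181, -0.0], [0.0, -0.0, -1.0]]
ft_force: [0.1, -0.9, -1.5]
grip_width: 0.0129
gripper_force: 98.4
```

Run:
```python
from plan import *
s=env.observe(); print(s["time_s"],s["position"],s["ft_force"])
for n in ("top","scene"):
    p=env.get_image(n); print(n,[(o[0],)+o[2:] for o in disc_masks(p,"stand_a",.053) if o[3]>0])
plan([(.3595,.1887,.06,0,-1,.03),(.3595,.1887,.029,0,-1,.01)])
```

```text
38.55 [0.39720467 0.04701325 0.06507901] [ 0.12022151 -0.85024428 -1.51314614]
top [(0.76, 0.6253, 0.2013, 0.0409, [148, 143, 136]), (0.65, 0.5716, 0.3277, 0.046, [153, 136, 124]), (0.65, 0.6458, 0.0953, 0.0417, [157, 150, 139])]
scene [(0.9, 0.6377, 0.2068, 0.0484, [139, 135, 129]), (0.79, 0.6588, 0.1007, 0.0473, [151, 143, 134]), (0.5, 0.5779, 0.3301, 0.0453, [179, 169, 160])]
[[0,0,0.5,1.0,-0.1,0.0,-1],[0,0,2.0,2.9,-0.3,0.1,-1],[0,0,4.0,5.9,-0.5,0.2,-1],[0,0,6.0,8.8,-0.8,0.3,-1],[0,0,8.5,11.7,-1.1,0.4,-1]]
[[0,0,1.0,2.0,-0.5,0.1,-1],[0,0,2.0,2.9,-0.7,0.1,-1]]
[[0,0,0.0,-0.0,-0.0,0.3,-1],[0,0,0.0,-0.0,-0.0,0.8,-1],[0,0,0.0,-0.0,-0.0,1.6,-1],[0,0,0.0,-0.0,-0.0,2.3,-1],[0,0,0.0,-0.0,-0.0,2.9,-1]]
[[0,0,0.0,-0.0,-0.0,0.2,-1]]
end [0.3595, 0.1887, 0.0293, -0.092]
```

The ammonite stand now measures about (0.575,0.329), so it was knocked off its pad. I'll look before mending it.

Run:
```python
from plan import *
p=env.get_image("scene");q=env.get_image("top")
a=cv2.resize(p["color"][180:300,340:500,::-1],None,fx=3,fy=3,interpolation=cv2.INTER_CUBIC);b=cv2.resize(q["color"][150:270,140:300,::-1],None,fx=3,fy=3,interpolation=cv2.INTER_CUBIC)
cv2.imwrite("pics/k1.png",cv2.resize(cv2.hconcat([a,b]),None,fx=.83,fy=.83))
for c in (p,q):
    for z in (.023,.053): print(z,[(o[0],)+o[2:5] for o in disc_masks(c,"stand_a",z) if o[3]>.25])
```

```text
0.023 [(0.61, 0.5514, 0.3486, 0.0476), (0.33, 0.5904, 0.261, 0.2885)]
0.053 [(0.61, 0.5781, 0.3317, 0.0462)]
0.023 [(0.77, 0.578, 0.3349, 0.0468)]
0.053 [(0.77, 0.5721, 0.328, 0.046)]
```

View pics/k1.png

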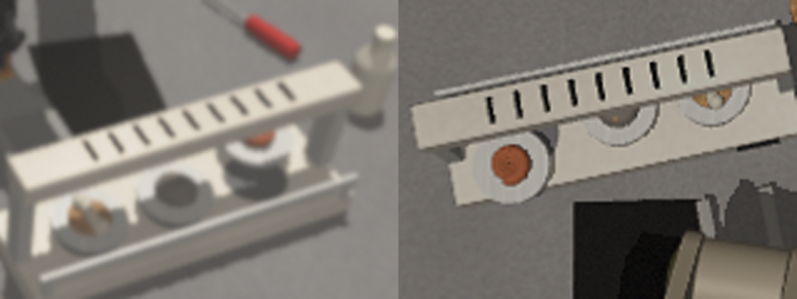

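The ammonite is still upright on the stage, but ahead and to the left of pad 2. I'll pick it up again with the lifter and re-seat it.

Run:
```python
from plan import *
F=(.5764,.3285)
plan([(*tcp(F,LY,.11),.0648,LY,-1,.03)])
```

```text
[[0,0,0.0,0.9,0.0,0.0,-1],[0,0,0.0,2.7,0.1,0.0,-1],[0,0,0.0,5.4,0.2,0.0,-1],[0,0,0.0,8.1,0.3,0.0,-1],[0,0,0.0,10.8,0.4,0.0,-1]]
[[0,0,0.0,2.7,0.1,0.0,-1],[0,0,0.0,5.4,0.2,0.0,-1],[0,0,0.0,8.1,0.3,0.0,-1],[0,0,0.0,10.8,0.4,0.0,-1],[0,0,0.0,12.6,0.4,0.0,-1]]
[[0,0,0.0,0.9,0.1,0.0,-1]]
end [0.3645, 0.2877, 0.0648, 10.4478]
```

Call:
{"op": "move_arm", "data": {"plan": [[0,0,0,0.9,0,0,-1],[0,0,0,2.7,0.1,0,-1],[0,0,0,5.4,0.2,0,-1],[0,0,0,8.1,0.3,0,-1],[0,0,0,10.8,0.4,0,-1]]}}

```text
time_s: 39.55
position: [0.3833, 0.1555, 0.0649]
tool_rot: [[-0.181, 0.983, -0.0], [0.983, 0.181, 0.0], [0.0, -0.0, -1.0]]
ft_force: [0.4, 0.4, -2.2]
grip_width: 0.013
gripper_force: 98.5
```

Call:
{"op": "move_arm", "data": {"plan": [[0,0,0,2.7,0.1,0,-1],[0,0,0,5.4,0.2,0,-1],[0,0,0,8.1,0.3,0,-1],[0,0,0,10.8,0.4,0,-1],[0,0,0,12.6,0.4,0,-1]]}}

```text
time_s: 40.05
position: [0.364, 0.2806, 0.0648]
tool_rot: [[-0.182, 0.983, -0.0], [0.983, 0.182, 0.0], [0.0, -0.0, -1.0]]
ft_force: [1.0, -1.0, -2.5]
grip_width: 0.0133
gripper_force: 98.5
```

Call:
{"op": "move_arm", "data": {"plan": [[0,0,0,0.9,0.1,0,-1],[0,0,0,0.9,0.1,0,-1],[0,0,0,0.9,0.1,0,-1]]}}

```text
time_s: 40.35
position: [0.3641, 0.2873, 0.0648]
tool_rot: [[-0.181, 0.983, -0.0], [0.983, 0.181, -0.0], [-0.0, -0.0, -1.0]]
ft_force: [0.2, -0.7, -2.8]
grip_width: 0.0131
gripper_force: 98.5
```

Run:
```python
from plan import *
for n in ("top","scene"):
    p=env.get_image(n); print(n,[(o[0],)+o[2:] for o in disc_masks(p,"stand_a",.053) if o[3]>0])
print(env.observe()["position"])
plan([(*tcp((.5764,.3285),LY),.0648,LY,-1,.016)])
```

```text
top [(0.68, 0.5721, 0.3282, 0.0475, [153, 136, 125]), (0.58, 0.6458, 0.0967, 0.0396, [160, 152, 140]), (0.52, 0.6267, 0.2013, 0.0412, [148, 143, 136]), (0.52, 0.6322, 0.2157, 0.2218, [156, 149, 138])]
scene [(0.93, 0.6359, 0.2074, 0.0465, [139, 136, 130]), (0.81, 0.5818, 0.3285, 0.0424, [178, 168, 160]), (0.66, 0.6542, 0.0979, 0.0452, [153, 146, 136])]
[0.36440522 0.2870219  0.06491345]
[[0,0,0.0,0.0,0.5,0.0,-1],[0,0,0.0,0.0,1.6,0.0,-1],[0,0,0.0,0.0,3.1,0.0,-1],[0,0,0.0,0.0,4.7,0.0,-1],[0,0,0.0,0.0,6.3,0.0,-1]]
[[0,0,0.0,0.1,1.6,0.0,-1],[0,0,0.0,0.1,3.1,0.0,-1],[0,0,-0.5,0.1,4.2,0.0,-1],[0,0,-0.5,0.1,4.7,0.0,-1]]
end [0.4724, 0.3078, 0.0649, 10.8691]
```

Call:
{"op": "move_arm", "data": {"plan": [[0,0,0,0,0.5,0,-1],[0,0,0,0,1.6,0,-1],[0,0,0,0,3.1,0,-1],[0,0,0,0,4.7,0,-1],[0,0,0,0,6.3,0,-1]]}}

```text
time_s: 41.05
position: [0.4278, 0.2991, 0.0649]
tool_rot: [[-0.181, 0.984, 0.001], [0.984, 0.181, 0.0], [0.0, 0.001, -1.0]]
ft_force: [0.4, -0.6, -1.0]
grip_width: 0.0128
gripper_force: 98.5
```

Call:
{"op": "move_arm", "data": {"plan": [[0,0,0,0,1.5,0,-1],[0,0,0,0,3,0,-1],[0,0,0,0,4,0,-1],[0,0,0,0,4.4,0,-1],[0,0,0,0,4.4,0,-1]]}}

```text
time_s: 41.55
position: [0.4698, 0.3069, 0.0647]
tool_rot: [[-0.181, 0.984, -0.0], [0.984, 0.181, -0.0], [-0.0, -0.0, -1.0]]
ft_force: [-0.2, 0.5, -1.9]
grip_width: 0.0127
gripper_force: 98.5
```

Call:
{"op": "move_arm", "data": {"plan": [[0,0,0,0,0,-0.4,-1],[0,0,0,0,0,-0.8,-1],[0,0,0,0,0,-1.2,-1],[0,0,0,0,0,-1.8,-1],[0,0,0,0,0,-2.2,-1]]}}

```text
time_s: 42.05
position: [0.4694, 0.3071, 0.0876]
tool_rot: [[-0.181, 0.983, 0.0], [0.983, 0.181, 0.0], [0.0, 0.0, -1.0]]
ft_force: [0.4, 0.6, -3.9]
grip_width: 0.013
gripper_force: 98.0
```

Call:
{"op": "move_arm", "data": {"plan": [[0,0,0,0,0,-0.3,-1],[0,0,0,0,0,-0.3,-1]]}}

```text
time_s: 42.25
position: [0.4696, 0.3071, 0.0904]
tool_rot: [[-0.181, 0.983, 0.001], [0.983, 0.181, 0.0], [0.0, 0.001, -1.0]]
ft_force: [0.9, -0.0, -3.7]
grip_width: 0.0128
gripper_force: 98.2
```

Run:
```python
from plan import *
held(); print(pad(2))
```

```text
42.25 [0.4696 0.3071 0.0904] [ 0.9 -0.  -3.7] 10.44
top (0.64, 0.574, 0.328, 0.0449, [121, 108, 99]) along 0.1065 left 0.0016
scene (0.75, 0.5905, 0.3331, 0.0392, [169, 165, 158]) along 0.1236 left 0.0036
[0.616271   0.31470519]
```

Call:
{"op": "move_arm", "data": {"plan": [[0,0,0,-0.4,0,0,-1],[0,0,0,-1.1,0.2,0,-1],[0,0,0,-1.8,0.8,0,-1],[0,0,0,-2.1,1.8,0,-1],[0,0,0,-2.1,2.8,0,-1]]}}

```text
time_s: 42.95
position: [0.5021, 0.2909, 0.09]
tool_rot: [[-0.18, 0.984, 0.001], [0.984, 0.18, 0.0], [0.0, 0.001, -1.0]]
ft_force: [0.3, -0.4, -3.6]
grip_width: 0.0132
gripper_force: 98.2
```

Call:
{"op": "move_arm", "data": {"plan": [[0,0,0,0,0.7,0,-1],[0,0,0,0,1.1,0,-1],[0,0,0,0,1.1,0.5,-1],[0,0,0,0,1.1,1,-1],[0,0,0,0,1.1,1.4,-1]]}}

```text
time_s: 43.45
position: [0.511, 0.2934, 0.0751]
tool_rot: [[-0.181, 0.983, -0.001], [0.983, 0.181, -0.0], [-0.0, -0.001, -1.0]]
ft_force: [-0.3, 0.4, -3.3]
grip_width: 0.0128
gripper_force: 98.1
```

Run:
```python
from plan import *
held(); print(pad(2))
```

```text
43.45 [0.511  0.2934 0.0751] [-0.3  0.4 -3.3] 10.45
top (0.44, 0.6057, 0.2793, 0.0116, [98, 95, 91]) along 0.0906 left -0.0311
scene (0.85, 0.6145, 0.316, 0.0462, [120, 109, 103]) along 0.1059 left 0.0034
[0.616271   0.31470519]
```

Within 2 mm. Lowering and retracting.

Call:
{"op": "move_arm", "data": {"plan": [[0,0,0,0,0,0.2,-1],[0,0,0,0,0,0.4,-1],[0,0,0,0,0,0.6,-1],[0,0,0,0,0,0.8,-1],[0,0,0,0,0,1.05,-1]]}}

```text
time_s: 44.15
position: [0.5119, 0.2935, 0.0655]
tool_rot: [[-0.181, 0.983, 0.001], [0.983, 0.181, 0.0], [0.0, 0.001, -1.0]]
ft_force: [-0.3, 0.1, -1.5]
grip_width: 0.0127
gripper_force: 98.4
```

Call:
{"op": "move_arm", "data": {"plan": [[0,0,0,0,0,0,-1],[0,0,0,0,-0.5,0,-1],[0,0,0,0,-1.5,0,-1],[0,0,0,0,-3,0,-1],[0,0,0,0,-4.5,0,-1]]}}

```text
time_s: 44.65
position: [0.4661, 0.2851, 0.0655]
tool_rot: [[-0.181, 0.983, -0.0], [0.983, 0.181, -0.0], [0.0, -0.0, -1.0]]
ft_force: [-0.1, 0.1, -1.3]
grip_width: 0.0131
gripper_force: 98.4
```

Call:
{"op": "move_arm", "data": {"plan": [[0,0,0,0,-2,0,-1],[0,0,0,0,-4,0,-1],[0,0,0,0,-6.5,0,-1],[0,0,0,0,-9,0,-1],[0,0,0,0,-10,0,-1]]}}

```text
time_s: 45.15
position: [0.3663, 0.2667, 0.0656]
tool_rot: [[-0.182, 0.983, -0.001], [0.983, 0.182, -0.0], [-0.0, -0.002, -1.0]]
ft_force: [-0.7, 0.2, -0.2]
grip_width: 0.0127
gripper_force: 98.5
```

Run:
```python
from plan import *
s=env.observe(); print(s["time_s"],s["position"],s["ft_force"])
for n in ("top","scene"):
    p=env.get_image(n); print(n,[(o[0],)+o[2:] for o in disc_masks(p,"stand_a",.053) if o[3]>0])
plan([(.3595,.1887,.06,0,-1,.03),(.3595,.1887,.0275,0,-1,.01)])
```

```text
45.15 [0.36629756 0.26665526 0.06558536] [-0.65071953  0.17197836 -0.24814581]
top [(0.84, 0.6036, 0.3114, 0.0425, [156, 142, 132]), (0.75, 0.6238, 0.2013, 0.0412, [145, 140, 133]), (0.73, 0.4628, 0.2509, 0.0406, [91, 88, 83]), (0.65, 0.6472, 0.0938, 0.0427, [155, 148, 137])]
scene [(0.93, 0.6565, 0.0984, 0.0459, [153, 145, 136]), (0.7, 0.6138, 0.3193, 0.0497, [148, 136, 127]), (0.64, 0.6359, 0.2074, 0.0465, [138, 135, 129]), (0.55, 0.6144, 0.2477, 0.2841, [163, 157, 147])]
[[0,0,3.5,-2.5,-0.8,0.2,-1],[0,0,7.0,-5.0,-1.6,0.4,-1],[0,0,10.5,-7.6,-2.5,0.6,-1]]
[[0,0,0.0,0.0,0.0,0.3,-1],[0,0,0.0,0.0,0.0,0.8,-1],[0,0,0.0,0.0,0.0,1.6,-1],[0,0,0.0,0.0,0.0,2.4,-1],[0,0,0.0,0.0,0.0,3.0,-1]]
[[0,0,0.0,0.1,0.0,0.2,-1]]
end [0.3592, 0.1892, 0.0277, -0.0697]
```

Call:
{"op": "move_arm", "data": {"plan": [[0,0,3.5,-2.5,-0.8,0.2,-1],[0,0,7,-5,-1.6,0.4,-1],[0,0,10.5,-7.6,-2.5,0.6,-1],[0,0,10.5,-7.6,-2.5,0.6,-1],[0,0,10.5,-7.6,-2.5,0.6,-1]]}}

```text
time_s: 45.85
position: [0.3595, 0.1878, 0.0595]
tool_rot: [[0.002, 1.0, 0.001], [1.0, -0.002, 0.0], [0.0, 0.001, -1.0]]
ft_force: [0.6, 0.3, -1.3]
grip_width: 0.0126
gripper_force: 98.4
```

Call:
{"op": "move_arm", "data": {"plan": [[0,0,0,0,0,0.4,-1],[0,0,0,0,0,1.1,-1],[0,0,0,0,0,1.9,-1],[0,0,0,0,0,2.6,-1],[0,0,0,0,0,3,-1]]}}

```text
time_s: 46.35
position: [0.3579, 0.188, 0.0285]
tool_rot: [[0.001, 1.0, -0.001], [1.0, -0.001, -0.0], [-0.0, -0.001, -1.0]]
ft_force: [0.0, -0.7, -1.7]
grip_width: 0.0129
gripper_force: 98.4
```

Call:
{"op": "move_arm", "data": {"plan": [[0,0,0,0,0,0.1,-1],[0,0,0,0,0,0.2,-1],[0,0,0,0,0,0.25,-1],[0,0,0,0,0,0.25,-1]]}}

```text
time_s: 46.75
position: [0.3583, 0.1879, 0.0271]
tool_rot: [[0.001, 1.0, 0.0], [1.0, -0.001, 0.0], [0.0, 0.0, -1.0]]
ft_force: [0.5, 0.5, -1.2]
grip_width: 0.0128
gripper_force: 98.8
```

Call:
{"op": "move_arm", "data": {"plan": [[0,0,0,0,0,0,-0.6],[0,0,0,0,0,0,-0.3],[0,0,0,0,0,0,0.2],[0,0,0,0,0,0,0.6],[0,0,0,0,0,0,0.6]]}}

```text
time_s: 47.25
position: [0.3582, 0.1879, 0.0269]
tool_rot: [[0.001, 1.0, 0.0], [1.0, -0.001, 0.0], [0.0, 0.0, -1.0]]
ft_force: [0.3, -0.1, 0.7]
grip_width: 0.0684
gripper_force: 0.0
```

Call:
{"op": "move_arm", "data": {"plan": [[0,0,0,0,0,-1,0.6],[0,0,0,0,0,-4,0.6],[0,0,0,0,0,-8,0.6],[0,0,0,0,0,-12,0.6],[0,0,0,0,0,-15,0.6]]}}

```text
time_s: 47.75
position: [0.3583, 0.1879, 0.1792]
tool_rot: [[0.001, 1.0, 0.002], [1.0, -0.001, 0.0], [0.0, 0.002, -1.0]]
ft_force: [0.5, -0.5, -1.6]
grip_width: 0.0684
gripper_force: 0.0
```

Run:
```python
from plan import *
s=env.observe(); print(s["time_s"],s["position"],s["grip_width"],s["q"].round(1))
k=(.6519,-.1589); yaw=-9.65
# tool y along box y: yaw+90 or yaw-90
plan([(*k,.18,yaw-90,.6,.045)])
plan([(*k,.18,yaw+90,.6,.045)])
```

```text
47.75 [0.35827333 0.18794068 0.17924174] 0.0684422038100103 [ 10.8  10.3 100.7   0.   68.9  10.9]
[[0,0,2.5,-0.9,0.7,-0.0,0.6],[0,0,7.5,-2.7,2.3,-0.0,0.6],[0,0,15.5,-5.3,4.5,-0.0,0.6],[0,0,23.0,-8.0,6.8,-0.0,0.6],[0,0,30.5,-10.7,9.0,-0.0,0.6]]
[[0,0,8.0,-1.1,3.3,-0.0,0.6],[0,0,15.5,-2.2,6.6,-0.0,0.6],[0,0,23.0,-3.4,9.9,-0.0,0.6],[0,0,31.0,-4.5,13.2,-0.0,0.6],[0,0,38.5,-5.7,16.5,-0.1,0.6]]
[[0,0,7.5,1.2,3.3,0.0,0.6],[0,0,15.5,2.3,6.6,0.0,0.6],[0,0,23.0,3.5,9.9,0.0,0.6],[0,0,28.0,4.3,12.1,0.0,0.6],[0,0,30.5,4.7,13.2,0.0,0.6]]
end [0.6523, -0.1586, 0.1802, -99.5648]
[[0,0,-2.5,-1.0,0.9,-0.0,0.6],[0,0,-7.5,-3.2,2.7,-0.0,0.6],[0,0,-14.5,-6.3,5.3,-0.0,0.6],[0,0,-22.0,-9.5,8.0,-0.0,0.6],[0,0,-29.0,-12.6,10.7,-0.0,0.6]]
[[0,0,-7.5,-4.0,0.8,-0.0,0.6],[0,0,-15.0,-8.1,1.6,-0.0,0.6],[0,0,-22.0,-12.1,2.4,-0.0,0.6],[0,0,-29.5,-16.2,3.2,-0.1,0.6],[0,0,-37.0,-20.3,4.0,-0.1,0.6]]
[[0,0,-7.0,-3.7,-1.7,0.0,0.6],[0,0,-12.0,-6.2,-2.9,0.0,0.6],[0,0,-14.5,-7.4,-3.5,0.0,0.6]]
end [0.6516, -0.1586, 0.1802, 80.4352]
```

The lifter is released on the mat. Now over to the key.

Call:
{"op": "move_arm", "data": {"plan": [[0,0,-2.5,-1,0.9,0,0.6],[0,0,-7.5,-3.2,2.7,0,0.6],[0,0,-14.5,-6.3,5.3,0,0.6],[0,0,-22,-9.5,8,0,0.6],[0,0,-29,-12.6,10.7,0,0.6]]}}

```text
time_s: 48.25
position: [0.4658, 0.0604, 0.1769]
tool_rot: [[-0.488, 0.873, 0.0], [0.873, 0.488, 0.0], [0.0, 0.0, -1.0]]
ft_force: [-0.2, -0.1, -0.1]
grip_width: 0.0686
gripper_force: 0.0
```

Call:
{"op": "move_arm", "data": {"plan": [[0,0,-7.5,-4,0.8,0,0.6],[0,0,-15,-8.1,1.6,0,0.6],[0,0,-22,-12.1,2.4,0,0.6],[0,0,-29.5,-16.2,3.2,0,0.6],[0,0,-37,-20.3,4,0,0.6]]}}

```text
time_s: 48.75
position: [0.599, -0.098, 0.1767]
tool_rot: [[-0.915, 0.403, -0.0], [0.403, 0.915, 0.0], [0.0, 0.0, -1.0]]
ft_force: [0.4, -0.2, 0.7]
grip_width: 0.068
gripper_force: 0.0
```

Call:
{"op": "move_arm", "data": {"plan": [[0,0,-7,-3.7,-1.7,0,0.6],[0,0,-12,-6.2,-2.9,0,0.6],[0,0,-14.5,-7.4,-3.5,0,0.6],[0,0,-14.5,-7.4,-3.5,0,0.6],[0,0,-14.5,-7.4,-3.5,0,0.6]]}}

```text
time_s: 49.25
position: [0.6511, -0.1582, 0.1765]
tool_rot: [[-0.986, 0.167, -0.001], [0.167, 0.986, 0.001], [0.001, 0.0, -1.0]]
ft_force: [1.0, 0.0, -0.4]
grip_width: 0.068
gripper_force: 0.0
```

Run:
```python
from plan import *
s=env.observe(); print(s["time_s"],s["position"],s["q"].round(1),s["tool_rot"].round(3).tolist())
p=env.get_image("wrist"); cv2.imwrite("pics/kw.png",p["color"][...,::-1]); print(tips(p,"key_grip",.09),proj(p,[[.6519,-.1589,.104],[.6519,-.1589,.06]]))
t=env.get_image("top"); print([(o[0],)+o[2:5] for o in disc_masks(t,"stand_a",.053) if o[3]>0]); cv2.imwrite("pics/tl.png",cv2.resize(t["color"][130:320,140:400,::-1],None,fx=3,fy=3,interpolation=cv2.INTER_CUBIC))
```

```text
49.25 [ 0.65113066 -0.15820957  0.17651272] [ -23.8   36.3   58.     0.    85.8 -104.1] [[-0.986, 0.167, -0.001], [0.167, 0.986, 0.001], [0.001, 0.0, -1.0]]
[(0.88, [324, 246], [0.6532, -0.1589])] [[324.009466   250.4269933 ]
 [323.92494689 232.27457751]]
[(0.83, 0.6443, 0.0953, 0.0385), (0.8, 0.6297, 0.2027, 0.0426), (0.57, 0.6051, 0.3143, 0.045)]
```

View pics/kw.png

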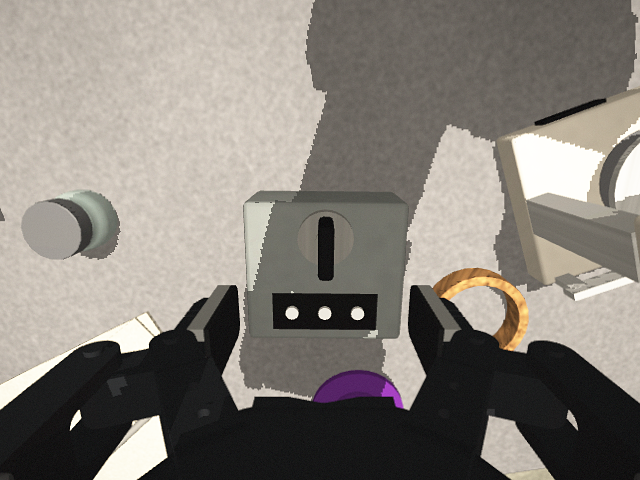

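View pics/tl.png

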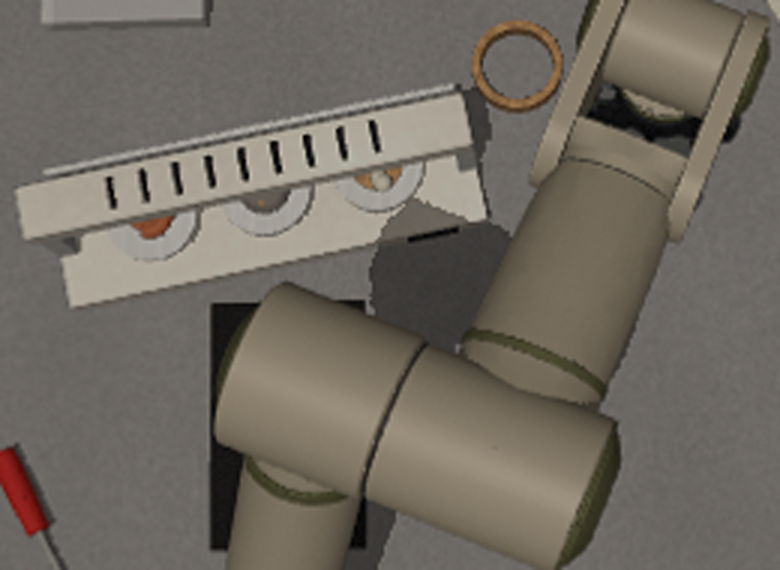

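The key bow is at (326,217)–(326,280), upright and aligned between the fingers. The top view shows all three stands on their pads. Gripping the key.

Call:
{"op": "move_arm", "data": {"plan": [[0,0,0,0,0,3,0.6],[0,0,0,0,0,6,0.6],[0,0,0,0,0,8.5,0.6],[0,0,0,0,0,9.8,0.6],[0,0,0,0,0,10.2,0.6]], "squeeze": 60}}

```text
time_s: 49.95
position: [0.6511, -0.1582, 0.0739]
tool_rot: [[-0.986, 0.166, -0.002], [0.166, 0.986, 0.001], [0.002, 0.0, -1.0]]
ft_force: [0.0, -0.0, 0.5]
grip_width: 0.0683
gripper_force: 0.0
```

Call:
{"op": "move_arm", "data": {"plan": [[0,0,0,0,0,0,0.2],[0,0,0,0,0,0,-0.3],[0,0,0,0,0,0,-0.6],[0,0,0,0,0,0,-0.8],[0,0,0,0,0,0,-1]]}}

```text
time_s: 50.45
position: [0.6521, -0.1573, 0.0761]
tool_rot: [[-0.986, 0.166, 0.002], [0.166, 0.986, 0.002], [-0.002, 0.002, -1.0]]
ft_force: [-0.2, 6.1, 4.3]
grip_width: 0.0092
gripper_force: 60.7
```

Call:
{"op": "move_arm", "data": {"plan": [[0,0,0,0,0,0,-1],[0,0,0,0,0,0,-1],[0,0,0,0,0,0,-1],[0,0,0,0,0,0,-1]]}}

```text
time_s: 50.85
position: [0.6521, -0.1573, 0.0761]
tool_rot: [[-0.986, 0.166, 0.002], [0.166, 0.986, 0.002], [-0.002, 0.002, -1.0]]
ft_force: [0.4, 7.6, 4.7]
grip_width: 0.0088
gripper_force: 60.7
```

Call:
{"op": "move_arm", "data": {"plan": [[0,0,7,0,-0.1,0,-1],[0,0,14,0,-0.1,0,-1],[0,0,21,0,-0.1,0,-1],[0,0,28,0,-0.1,0,-1],[0,0,35,0,-0.1,0,-1]]}}

```text
time_s: 51.35
position: [0.6529, -0.1556, 0.0761]
tool_rot: [[-0.71, 0.704, 0.004], [0.704, 0.71, 0.006], [0.001, 0.007, -1.0]]
ft_force: [6.7, 17.7, 3.8]
grip_width: 0.0089
gripper_force: 60.7
```

Call:
{"op": "move_arm", "data": {"plan": [[0,0,7,0,0,0,-1],[0,0,14,0,0,0,-1],[0,0,21,0,0,0,-1],[0,0,28,0,0,0,-1],[0,0,33,0,0,0,-1]]}}

```text
time_s: 51.85
position: [0.6545, -0.1546, 0.0761]
tool_rot: [[-0.214, 0.977, 0.008], [0.977, 0.214, 0.007], [0.005, 0.009, -1.0]]
ft_force: [15.4, 20.9, 0.4]
grip_width: 0.0092
gripper_force: 60.2
```

Run:
```python
from plan import *
s=env.observe(); Y=s["tool_rot"][:,1]; print(s["time_s"],np.degrees(np.arctan2(Y[1],Y[0])),s["wrist_torque"],s["ft_force"],s["q"].round(1))
```

```text
51.85 12.334710316319722 [ 3.46363825 -2.27443499  0.25484292] [15.44117338 20.85756904  0.43479212] [-23.6  41.3  65.5   0.6  72.9 -36.1]
```

The hand sits a few mm off the key's axis, giving about 25 N of side load. I'll ease that while pressing the last degrees to the stop.

Call:
{"op": "move_arm", "data": {"plan": [[0,0,1,0.1,0.1,0,-1],[0,0,2,0.2,0.2,0,-1],[0,0,3,0.2,0.3,0,-1],[0,0,3,0.2,0.3,0,-1]]}}

```text
time_s: 52.25
position: [0.6548, -0.1543, 0.0761]
tool_rot: [[-0.166, 0.986, 0.002], [0.986, 0.166, 0.003], [0.003, 0.003, -1.0]]
ft_force: [2.3, 10.8, 3.9]
grip_width: 0.0092
gripper_force: 61.4
```

Run:
```python
from plan import *
s=env.observe(); Y=s["tool_rot"][:,1]; print(s["time_s"],np.degrees(np.arctan2(Y[1],Y[0])),s["position"],s["wrist_torque"],s["ft_force"],s["q"].round(1))
```

```text
52.25 9.564429178446453 [ 0.65483487 -0.15434288  0.07610629] [ 1.80874707 -0.33639639  0.62178343] [ 2.32734003 10.82859003  3.85356756] [-23.4  41.4  65.2   0.2  73.3 -33. ]
```

The torque rose to 0.62 N m, well above the spring's 0.18, so the key is against its stop. I'll hold it there and then let go.

Call:
{"op": "move_arm", "data": {"plan": [[0,0,1,0,0,0,-1],[0,0,1,0,0,0,-1],[0,0,1,0,0,0,-1],[0,0,1,0,0,0,-1]]}}

```text
time_s: 52.65
position: [0.6549, -0.1544, 0.0761]
tool_rot: [[-0.15, 0.989, 0.003], [0.989, 0.15, 0.003], [0.003, 0.003, -1.0]]
ft_force: [3.1, 12.2, 5.5]
grip_width: 0.0089
gripper_force: 63.2
```

Call:
{"op": "move_arm", "data": {"plan": [[0,0,0,0,0,0,1],[0,0,0,0,0,0,1],[0,0,0,0,0,0,1],[0,0,0,0,0,0,1],[0,0,0,0,0,0,1]]}}

```text
time_s: 53.15
position: [0.6538, -0.1575, 0.0749]
tool_rot: [[-0.146, 0.989, -0.0], [0.989, 0.146, -0.0], [-0.0, -0.0, -1.0]]
ft_force: [-0.1, 0.4, 0.7]
grip_width: 0.0802
gripper_force: 0.0
```

Call:
{"op": "move_arm", "data": {"plan": [[0,0,0,0,0,0,1],[0,0,0,0,0,-2,1],[0,0,0,0,0,-5,1],[0,0,0,0,0,-9,1],[0,0,0,0,0,-13,1]]}}

```text
time_s: 53.65
position: [0.6536, -0.1571, 0.2062]
tool_rot: [[-0.147, 0.989, -0.001], [0.989, 0.147, 0.0], [0.0, -0.001, -1.0]]
ft_force: [0.5, -0.6, -0.1]
grip_width: 0.0855
gripper_force: 0.0
```

Run:
```python
from plan import *
s=env.observe(); print(s["time_s"],s["position"])
plan([(.45,-.25,.25,0,1,.045)])
```

```text
53.65 [ 0.65355962 -0.1570765   0.20618016]
[[0,0,0.5,-0.3,-1.2,-0.2,1],[0,0,1.5,-1.0,-3.6,-0.7,1],[0,0,3.0,-2.1,-7.2,-1.5,1],[0,0,4.0,-3.1,-10.7,-2.2,1],[0,0,5.5,-4.1,-14.3,-2.9,1]]
[[0,0,1.5,-1.4,-3.5,-0.8,1],[0,0,2.5,-2.3,-5.8,-1.2,1],[0,0,3.0,-2.8,-7.0,-1.5,1]]
end [0.4496, -0.2501, 0.2502, -0.0752]
```

Call:
{"op": "move_arm", "data": {"plan": [[0,0,0.5,-0.3,-1.2,-0.2,1],[0,0,1.5,-1,-3.6,-0.7,1],[0,0,3,-2.1,-7.2,-1.5,1],[0,0,4,-3.1,-10.7,-2.2,1],[0,0,5.5,-4.1,-14.3,-2.9,1]]}}

```text
time_s: 54.15
position: [0.5171, -0.219, 0.2342]
tool_rot: [[-0.051, 0.999, 0.0], [0.999, 0.051, -0.0], [-0.0, 0.0, -1.0]]
ft_force: [0.2, -0.9, -0.0]
grip_width: 0.0859
gripper_force: 0.0
```

Call:
{"op": "move_arm", "data": {"plan": [[0,0,0,-4,-3,-0.8,1],[0,0,0,-8,-6,-1.2,1],[0,0,0,-12,-8,-1.5,1],[0,0,0,-16,-10,-1.5,1],[0,0,0,-18,-11,-1.5,1]]}}

```text
time_s: 54.65
position: [0.4159, -0.407, 0.2489]
tool_rot: [[-0.048, 0.999, -0.0], [0.999, 0.048, -0.001], [-0.001, -0.0, -1.0]]
ft_force: [0.5, 0.3, -0.0]
grip_width: 0.0855
gripper_force: 0.0
```

Run:
```python
from plan import *
print(env.observe()["time_s"])
I=[]
for n in ("top","scene"):
    p=env.get_image(n); print(n,[(o[0],)+o[2:5] for o in disc_masks(p,"stand_a",.053) if o[3]>0]); I.append(p["color"][...,::-1])
a=cv2.resize(I[0][140:320,140:390],(500,360),interpolation=cv2.INTER_CUBIC); b=cv2.resize(I[1][180:330,240:490],None,fx=2,fy=2,interpolation=cv2.INTER_CUBIC)
cv2.imwrite("pics/fin.png",cv2.resize(cv2.vconcat([a,b[:240]]),None,fx=1,fy=1))
```

```text
54.65
top [(0.84, 0.6268, 0.2027, 0.0426), (0.79, 0.6051, 0.3129, 0.0436), (0.53, 0.6458, 0.0953, 0.041)]
scene [(0.81, 0.6145, 0.3161, 0.0454), (0.58, 0.6382, 0.2095, 0.048), (0.56, 0.6566, 0.0987, 0.0459)]
```

View pics/fin.png

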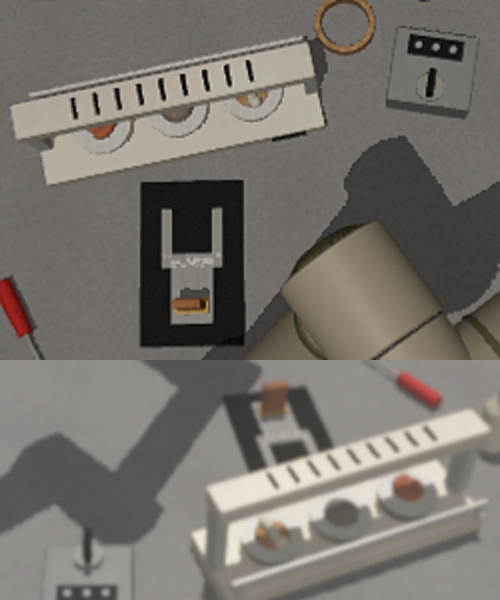

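All three stands are upright on their own pads. The lifter lies flat and wholly on the mat at (190,265), and the key is back at rest at (431,83).

```bash
python3 -c "
from rig import env
print(env.close_job())"
```

```text
the job is handed in; nothing more can be done
None
```

Job handed in: all three stands measured within a few mm of their pad centres (the ammonite stand was knocked off mid-run and re-seated), the lifter is flat on its mat, and the key was turned to its stop, held about half a second and sprang back to rest; I couldn't confirm the lamp itself, and no verdict came back.

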